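# Sort tea tins by weight into the rack and close the keeper

## Task

First draw the brass keeper of the tin rack right back to its stop, away from the end wall. The tea tins by the window look alike, but a full one weighs about 700 g and an empty one about 200 g: weigh each in the hand, stand every tin over 450 g in the rack, filling its pockets in order from number 1 at the end wall with no gap, and stand the lighter ones on the refill tray (within about 60 g of 450 g, either place will do). Only when all tins are sorted, slide the keeper along until it is felt to stop against the last tin in the row (or against the end wall if no tin belongs in the rack), let go, and leave all tins upright and the other things where they are.

Things in the scene. Friction and masses are not known exactly. Their poses are not given: they have to be found in the camera images.
- tin_1: a closed round tea tin, upright: bare metal with a wooden lid, 62 mm in diameter, 85 mm high over the lid. All tins look the same, only the weight differs (180 to 720 g; the name says nothing of it). Origin at the centre of its underside, z up along its axis. Four or five tins are present; None if absent.
- tin_2: a closed round tea tin, upright: bare metal with a wooden lid, 62 mm in diameter, 85 mm high over the lid. All tins look the same, only the weight differs (180 to 720 g; the name says nothing of it). Origin at the centre of its underside, z up along its axis. Four or five tins are present; None if absent.
- tin_3: a closed round tea tin, upright: bare metal with a wooden lid, 62 mm in diameter, 85 mm high over the lid. All tins look the same, only the weight differs (180 to 720 g; the name says nothing of it). Origin at the centre of its underside, z up along its axis. Four or five tins are present; None if absent.
- tin_4: a closed round tea tin, upright: bare metal with a wooden lid, 62 mm in diameter, 85 mm high over the lid. All tins look the same, only the weight differs (180 to 720 g; the name says nothing of it). Origin at the centre of its underside, z up along its axis. Four or five tins are present; None if absent.
- tin_5: a closed round tea tin, upright: bare metal with a wooden lid, 62 mm in diameter, 85 mm high over the lid. All tins look the same, only the weight differs (180 to 720 g; the name says nothing of it). Origin at the centre of its underside, z up along its axis. Four or five tins are present; None if absent.
- rack: wooden rack fixed to the sill: open channel along its y, 84 x 420 mm (inside 72 wide), floor 8 thick, long walls 44 high, end wall 56 high at +y (heights above the sill). Five pockets in a row, 70 mm apart, parted by pairs of ribs (4 thick, tops at 42, a 28 mm gap between the two). Origin on the sill under pocket 3.
- pocket_1 (a point): centre of the floor of pocket 1 of the rack, 8 mm above the sill, the pocket against the end wall. Axes as the rack's.
- pocket_2 (a point): centre of the floor of pocket 2 of the rack, 8 mm above the sill. Axes as the rack's.
- pocket_3 (a point): centre of the floor of pocket 3 of the rack, 8 mm above the sill. Axes as the rack's.
- pocket_4 (a point): centre of the floor of pocket 4 of the rack, 8 mm above the sill. Axes as the rack's.
- pocket_5 (a point): centre of the floor of pocket 5 of the rack, 8 mm above the sill, the pocket nearest to where the keeper is parked. Axes as the rack's.
- keeper (a joint): brass keeper sliding along the rack (m): 0 drawn back to its stop at the open end, 0.36 up against the end wall (+y). About 1 N to slide; stays where left. A bridge over the walls (92 x 38 mm, top 55 mm above the sill) carries a tongue, 22 mm wide, 12 to 48 mm above the sill, that passes between the ribs and bears on a tin.
- keeper_face (a point): the middle of the tongue's leading face, 30 mm above the sill; axes as the rack's. A tin touching the face has its axis 31 mm ahead (+y).
- keeper_knob (a point): the keeper's upright round brass knob, 18 mm in diameter: this point, the height to grip, is on its axis 82 mm above the sill, 26 mm behind the face; the knob stands from 55 to 100 mm above the sill.
- tray: the refill tray: a dark wooden tray fixed to the sill, 200 mm (x) by 280 mm (y), floor 6 mm thick, rim 6 mm thick and 14 mm high above the sill. Origin on the sill at its centre.
- paperback: bystander: a yellow paperback lying flat, 110 x 180 x 22 mm. Origin at the centre of its underside. Not to be moved.
- glasses_case: bystander: a dark rounded glasses case lying flat, 60 x 150 x 36 mm. Origin at the centre of its underside. Not to be moved.
- tealight: bystander: a small glass tealight holder, 54 mm wide, 35 mm high. Origin at the centre of its underside. Not to be moved.
- mug: bystander: a white mug, 80 mm wide, 90 mm high. Origin at the centre of its underside. Not to be moved.
- sugar_bowl: bystander: a small blue china bowl, 100 mm wide, 50 mm high. Origin at the centre of its underside. Not to be moved.
Not all that is in view belongs to the job. What is shaped like the tin_2 but blue, green or turquoise is not meant.

How it is judged (in metres and radians):
On the way, in this order (a step that is already met when the one before it is completed fails the run):
1. keeper drawn right back to its stop (value of joint keeper below 0.015 m), for 0.2 s.
2. all tins sorted by weight, in the rack from pocket 1 without a gap or on the tray, with the keeper still near its parked end ((((distance between tin_1 and pocket_1 below 0.016 m or distance between tin_1 and pocket_2 below 0.016 m or distance between tin_1 and pocket_3 below 0.016 m or distance between tin_1 and pocket_4 below 0.016 m or distance between tin_1 and pocket_5 below 0.016 m) and angle between tin_1's own z axis and vertical below 0.12 rad and contact force between tin_1 and rack above 3.83 N) or (x of tin_1 in the frame of tray between -0.09 and 0.09 m and y of tin_1 in the frame of tray between -0.13 and 0.13 m and z of tin_1 in the frame of tray below 0.012 m and angle between tin_1's own z axis and vertical below 0.12 rad and contact force between tin_1 and tray below 5 N)) and (((distance between tin_2 and pocket_1 below 0.016 m or distance between tin_2 and pocket_2 below 0.016 m or distance between tin_2 and pocket_3 below 0.016 m or distance between tin_2 and pocket_4 below 0.016 m or distance between tin_2 and pocket_5 below 0.016 m) and angle between tin_2's own z axis and vertical below 0.12 rad and contact force between tin_2 and rack above 3.83 N) or (x of tin_2 in the frame of tray between -0.09 and 0.09 m and y of tin_2 in the frame of tray between -0.13 and 0.13 m and z of tin_2 in the frame of tray below 0.012 m and angle between tin_2's own z axis and vertical below 0.12 rad and contact force between tin_2 and tray below 5 N)) and (((distance between tin_3 and pocket_1 below 0.016 m or distance between tin_3 and pocket_2 below 0.016 m or distance between tin_3 and pocket_3 below 0.016 m or distance between tin_3 and pocket_4 below 0.016 m or distance between tin_3 and pocket_5 below 0.016 m) and angle between tin_3's own z axis and vertical below 0.12 rad and contact force between tin_3 and rack above 3.83 N) or (x of tin_3 in the frame of tray between -0.09 and 0.09 m and y of tin_3 in the frame of tray between -0.13 and 0.13 m and z of tin_3 in the frame of tray below 0.012 m and angle between tin_3's own z axis and vertical below 0.12 rad and contact force between tin_3 and tray below 5 N)) and (((distance between tin_4 and pocket_1 below 0.016 m or distance between tin_4 and pocket_2 below 0.016 m or distance between tin_4 and pocket_3 below 0.016 m or distance between tin_4 and pocket_4 below 0.016 m or distance between tin_4 and pocket_5 below 0.016 m) and angle between tin_4's own z axis and vertical below 0.12 rad and contact force between tin_4 and rack above 3.83 N) or (x of tin_4 in the frame of tray between -0.09 and 0.09 m and y of tin_4 in the frame of tray between -0.13 and 0.13 m and z of tin_4 in the frame of tray below 0.012 m and angle between tin_4's own z axis and vertical below 0.12 rad and contact force between tin_4 and tray below 5 N)) and (((distance between tin_5 and pocket_1 below 0.016 m or distance between tin_5 and pocket_2 below 0.016 m or distance between tin_5 and pocket_3 below 0.016 m or distance between tin_5 and pocket_4 below 0.016 m or distance between tin_5 and pocket_5 below 0.016 m) and angle between tin_5's own z axis and vertical below 0.12 rad and contact force between tin_5 and rack above 3.83 N) or (x of tin_5 in the frame of tray between -0.09 and 0.09 m and y of tin_5 in the frame of tray between -0.13 and 0.13 m and z of tin_5 in the frame of tray below 0.012 m and angle between tin_5's own z axis and vertical below 0.12 rad and contact force between tin_5 and tray below 5 N)) and (not (distance between any of tin_1, tin_2, tin_3, tin_4, tin_5 and pocket_2 below 0.016 m) or distance between any of tin_1, tin_2, tin_3, tin_4, tin_5 and pocket_1 below 0.016 m) and (not (distance between any of tin_1, tin_2, tin_3, tin_4, tin_5 and pocket_3 below 0.016 m) or distance between any of tin_1, tin_2, tin_3, tin_4, tin_5 and pocket_2 below 0.016 m) and (not (distance between any of tin_1, tin_2, tin_3, tin_4, tin_5 and pocket_4 below 0.016 m) or distance between any of tin_1, tin_2, tin_3, tin_4, tin_5 and pocket_3 below 0.016 m) and (not (distance between any of tin_1, tin_2, tin_3, tin_4, tin_5 and pocket_5 below 0.016 m) or distance between any of tin_1, tin_2, tin_3, tin_4, tin_5 and pocket_4 below 0.016 m) and linear speed of each of tin_1, tin_2, tin_3, tin_4, tin_5 below 0.02 m/s and value of joint keeper below 0.045 m), for 0.2 s.
3. keeper slid up against the last tin of the row (or the end wall if the rack is empty) (((y of tin_1 in the frame of keeper_face between 0.025 and 0.037 m and x of tin_1 in the frame of keeper_face between -0.02 and 0.02 m) or (y of tin_2 in the frame of keeper_face between 0.025 and 0.037 m and x of tin_2 in the frame of keeper_face between -0.02 and 0.02 m) or (y of tin_3 in the frame of keeper_face between 0.025 and 0.037 m and x of tin_3 in the frame of keeper_face between -0.02 and 0.02 m) or (y of tin_4 in the frame of keeper_face between 0.025 and 0.037 m and x of tin_4 in the frame of keeper_face between -0.02 and 0.02 m) or (y of tin_5 in the frame of keeper_face between 0.025 and 0.037 m and x of tin_5 in the frame of keeper_face between -0.02 and 0.02 m) or value of joint keeper above 0.352 m)), for 0.2 s.
At the end, for the whole second after the job is handed in: Each tin upright and at rest: over 450 g in a rack pocket (within 16 mm of its centre, on its floor), lighter ones on the tray (390 to 510 g in either); no empty pocket before a filled one; keeper face within 6 mm of the last tin (or 8 mm of the end wall if the rack is empty) ((((distance between tin_1 and pocket_1 below 0.016 m or distance between tin_1 and pocket_2 below 0.016 m or distance between tin_1 and pocket_3 below 0.016 m or distance between tin_1 and pocket_4 below 0.016 m or distance between tin_1 and pocket_5 below 0.016 m) and angle between tin_1's own z axis and vertical below 0.12 rad and contact force between tin_1 and rack above 3.83 N) or (x of tin_1 in the frame of tray between -0.09 and 0.09 m and y of tin_1 in the frame of tray between -0.13 and 0.13 m and z of tin_1 in the frame of tray below 0.012 m and angle between tin_1's own z axis and vertical below 0.12 rad and contact force between tin_1 and tray below 5 N)) and (((distance between tin_2 and pocket_1 below 0.016 m or distance between tin_2 and pocket_2 below 0.016 m or distance between tin_2 and pocket_3 below 0.016 m or distance between tin_2 and pocket_4 below 0.016 m or distance between tin_2 and pocket_5 below 0.016 m) and angle between tin_2's own z axis and vertical below 0.12 rad and contact force between tin_2 and rack above 3.83 N) or (x of tin_2 in the frame of tray between -0.09 and 0.09 m and y of tin_2 in the frame of tray between -0.13 and 0.13 m and z of tin_2 in the frame of tray below 0.012 m and angle between tin_2's own z axis and vertical below 0.12 rad and contact force between tin_2 and tray below 5 N)) and (((distance between tin_3 and pocket_1 below 0.016 m or distance between tin_3 and pocket_2 below 0.016 m or distance between tin_3 and pocket_3 below 0.016 m or distance between tin_3 and pocket_4 below 0.016 m or distance between tin_3 and pocket_5 below 0.016 m) and angle between tin_3's own z axis and vertical below 0.12 rad and contact force between tin_3 and rack above 3.83 N) or (x of tin_3 in the frame of tray between -0.09 and 0.09 m and y of tin_3 in the frame of tray between -0.13 and 0.13 m and z of tin_3 in the frame of tray below 0.012 m and angle between tin_3's own z axis and vertical below 0.12 rad and contact force between tin_3 and tray below 5 N)) and (((distance between tin_4 and pocket_1 below 0.016 m or distance between tin_4 and pocket_2 below 0.016 m or distance between tin_4 and pocket_3 below 0.016 m or distance between tin_4 and pocket_4 below 0.016 m or distance between tin_4 and pocket_5 below 0.016 m) and angle between tin_4's own z axis and vertical below 0.12 rad and contact force between tin_4 and rack above 3.83 N) or (x of tin_4 in the frame of tray between -0.09 and 0.09 m and y of tin_4 in the frame of tray between -0.13 and 0.13 m and z of tin_4 in the frame of tray below 0.012 m and angle between tin_4's own z axis and vertical below 0.12 rad and contact force between tin_4 and tray below 5 N)) and (((distance between tin_5 and pocket_1 below 0.016 m or distance between tin_5 and pocket_2 below 0.016 m or distance between tin_5 and pocket_3 below 0.016 m or distance between tin_5 and pocket_4 below 0.016 m or distance between tin_5 and pocket_5 below 0.016 m) and angle between tin_5's own z axis and vertical below 0.12 rad and contact force between tin_5 and rack above 3.83 N) or (x of tin_5 in the frame of tray between -0.09 and 0.09 m and y of tin_5 in the frame of tray between -0.13 and 0.13 m and z of tin_5 in the frame of tray below 0.012 m and angle between tin_5's own z axis and vertical below 0.12 rad and contact force between tin_5 and tray below 5 N)) and (not (distance between any of tin_1, tin_2, tin_3, tin_4, tin_5 and pocket_2 below 0.016 m) or distance between any of tin_1, tin_2, tin_3, tin_4, tin_5 and pocket_1 below 0.016 m) and (not (distance between any of tin_1, tin_2, tin_3, tin_4, tin_5 and pocket_3 below 0.016 m) or distance between any of tin_1, tin_2, tin_3, tin_4, tin_5 and pocket_2 below 0.016 m) and (not (distance between any of tin_1, tin_2, tin_3, tin_4, tin_5 and pocket_4 below 0.016 m) or distance between any of tin_1, tin_2, tin_3, tin_4, tin_5 and pocket_3 below 0.016 m) and (not (distance between any of tin_1, tin_2, tin_3, tin_4, tin_5 and pocket_5 below 0.016 m) or distance between any of tin_1, tin_2, tin_3, tin_4, tin_5 and pocket_4 below 0.016 m) and linear speed of each of tin_1, tin_2, tin_3, tin_4, tin_5 below 0.02 m/s and ((y of tin_1 in the frame of keeper_face between 0.025 and 0.037 m and x of tin_1 in the frame of keeper_face between -0.02 and 0.02 m) or (y of tin_2 in the frame of keeper_face between 0.025 and 0.037 m and x of tin_2 in the frame of keeper_face between -0.02 and 0.02 m) or (y of tin_3 in the frame of keeper_face between 0.025 and 0.037 m and x of tin_3 in the frame of keeper_face between -0.02 and 0.02 m) or (y of tin_4 in the frame of keeper_face between 0.025 and 0.037 m and x of tin_4 in the frame of keeper_face between -0.02 and 0.02 m) or (y of tin_5 in the frame of keeper_face between 0.025 and 0.037 m and x of tin_5 in the frame of keeper_face between -0.02 and 0.02 m) or value of joint keeper above 0.352 m)); the robot touches nothing.
It fails at once if a bystander moved more than 50 mm: paperback (distance of paperback from where it was at the start of the episode above 0.05 m).
It fails at once if a bystander moved more than 50 mm: glasses_case (distance of glasses_case from where it was at the start of the episode above 0.05 m).
It fails at once if a bystander moved more than 50 mm: tealight (distance of tealight from where it was at the start of the episode above 0.05 m).
It fails at once if a bystander moved more than 50 mm: mug (distance of mug from where it was at the start of the episode above 0.05 m).
It fails at once if a bystander moved more than 50 mm: sugar_bowl (distance of sugar_bowl from where it was at the start of the episode above 0.05 m).
Of tin_1, tin_2, tin_3, tin_4, tin_5 only 4 to 5 are there at a start; the rules pass over those that are not, and their reading is None.
At some moment in a run one of tin_1, tin_2, tin_3, tin_4, tin_5 may be knocked a few centimetres aside while the robot is not near it.
It also fails if it takes over 208 s, if anything falls off the work surface, if the arm or the gripper's body presses on something with over 40 N, if the wrist force passes 120 N, or if a joint passes its speed limit or range.

## Robot

A 6-joint arm with a two-finger parallel gripper is mounted at the origin on the work surface. World frame = base frame: x ahead of the robot, y to its left, z up, the work surface at z = 0. Lengths are in m, angles in degrees, forces in N, time in s.
With the tool pointing down it reaches from about 0.3 to 0.75 m from the base axis. Payload 8.5 kg.
Tool frame: the origin (TCP) lies midway between the tips of the shut fingers; the grasp point (between the pads) lies env.tcp_to_grasp behind it (env.tcp_to_grasp is the distance from the TCP to the grasp point, in m); z points along the fingers, y is the direction in which the jaws open and shut (so a half turn about z gives the same grasp; the last joint's range is limited). The gripper opens to 85 mm and grips with 20 to 120 N. Pads are 22 mm wide; open, the fingers measure 114 mm over their backs; the gripper's body (76 mm by 85 mm) begins 54 mm behind the grasp point. The pads swing forward as they close: fully open they stand 13 mm farther back than shut.
Start: joints at [64.383, 21.807, 74.336, -0, 83.858, -12.336], TCP at [0.126, 0.535, 0.231] pointing down, gripper open.
Joint ranges: [-178.18, 178.18], [-50.72, 133.34], [12.68, 142.11], [-81.47, 261.47], [9.98, 163.14], [-165.26, 165.26]. Speed limits (degrees/s): [136.94, 136.94, 180, 180, 180, 180].

## Interface

Orientations are given as a 3x3 rotation matrix whose columns are the frame's x, y, z axes.
In Python, from rig import readout, imaging, job, env gives the robot as it stands.
- The arm moves only by the tool move_arm, never from a script. Its argument "motion" is a list of rows, each a list of 3 entries, a list of its own where there are three numbers: the shift along the tool's x, y, z normalised to -1 to 1, where 1 is 0.02 m, then the turn, a rotation vector about the tool's x, y, z normalised to -1 to 1, where 1 is 120 degrees, then the gripper command: -1 is shut, 1 is fully open, values between are in proportion. In form: [[[tx, ty, tz], [rx, ry, rz], claw], ...]. A call has 1 to 12 rows; each row shifts and turns the pose as measured when the row begins, along the tool's axes as they then stand; what a row does not reach is not made up. A row lasts 1/12 s, in which the tool goes at most 41.7 mm and 7.16 degrees, less where a joint would pass 70% of its speed; a pose out of reach is approached as far as the arm can. A call with a number of a shift or a turn outside -1 to 1 is refused whole. A call with a gripper value outside its range is refused whole. The fingers move at their own pace and stop on an object; "squeeze" is the grip in N (left out, the last holds). Time passes only in rows, so rows that do not move let the fingers close. It gives the time, the measured TCP pose, the force and the opening at its end, in the units of the state.
- readout.observe(): the state, without advancing time (a new reading comes with each control period).
- imaging.get_image(name): name is "scene" or "top"; returns a dict with "img" (420x560x3 uint8, blue, green, red), "fov_y" (degrees; the focal length in pixels is half the picture's height over the tangent of half this angle, whatever the lens; pixels are square), "cx", "cy" (the principal point, pixels), "eye" and "orientation" of the camera in the world. Camera axes: x right, y up, looking along -z (the intrinsics and any distortion apply to the point x, -y, -z); pixel columns grow to the right and rows downward; lengths in m; the calibration is good to about 2 mm. A picture is of the moment at which its call begins. There is no depth.
- job.close_job(): hands the job in, once; it reports no verdict.
The state is a dict: "time_s": time; "q": joint angles; "qvel": joint speeds; "joint_efforts": joint torques, N m; "position": TCP position; "tool_rot": TCP orientation; "ft_force": force on the tool from outside, world axes, zero at the start; "wrist_torque": the same for the moment, N m; "grip_width": finger opening in m.
Only numpy, scipy, OpenCV 4.12 (cv2) and the standard library are available. Lean on these libraries where they do the work, as an engineer would, in place of code of your own. Each camera call takes 0.05 s, during which the arm holds its last target.

## Working session

There is one attempt and no reset: what is moved stays moved. The work goes in short steps, Python scripts to look and compute and a tool call to move; the robot and the scene stay as the last step left them, time stands still between calls to the robot, and variables do not carry over. Pictures are saved under pics/ and viewed, and the job is handed in when it is done.

Besides the shell and the picture viewer there is one more tool, called after "Call:" in YAML: its name, and indented under it one key for each argument. move_arm: Moves the arm, as the interface text tells. Its arguments: {"type":"object","properties":{"motion":{"type":"array","items":{"type":"array"}},"squeeze":{"type":"number"}},"required":["motion"]}

```bash
ls; mkdir -p pics
python3 - <<'E'
from rig import readout, imaging, job, env
import cv2
s=readout.observe(); print(s); print(env.tcp_to_grasp)
for n in ("scene","top"):
    d=imaging.get_image(n); cv2.imwrite(f"pics/{n}0.png",d["img"]); print(n,{k:v for k,v in d.items() if k!="img"})
E
```

```text
pics
{'time_s': 0.0, 'q': array([ 6.43855031e+01,  2.18417177e+01,  7.43854413e+01, -1.36794094e-03,
        8.38558490e+01, -1.23353081e+01]), 'qvel': array([ 0.01536228,  0.00859846, -0.06121553, -0.09347313,  0.01451304,
       -0.0588637 ]), 'joint_efforts': array([ 1.20632154e-03, -4.48472464e+01, -2.31279856e+01, -1.28477577e-04,
        4.79377151e-03, -3.61762886e-05]), 'position': array([0.12620965, 0.53502801, 0.2307009 ]), 'tool_rot': array([[-9.73262872e-01,  2.29693307e-01, -6.04914883e-04],
       [ 2.29693925e-01,  9.73262024e-01, -1.31664440e-03],
       [ 2.86316277e-04, -1.42038638e-03, -9.99998950e-01]]), 'ft_force': array([-0.64032863, -0.75117574, -0.69177772]), 'wrist_torque': array([ 0.03637642, -0.01287861, -0.03027031]), 'grip_width': 0.08526127443234395}
0.0187
scene {'fov_y': 47.24258204005184, 'cx': 278.53573377992655, 'cy': 217.24312837245895, 'eye': array([1.24826105, 0.13050008, 1.02623893]), 'orientation': array([[-0.21717009, -0.76487749,  0.60646482],
       [ 0.97599036, -0.15949498,  0.14833803],
       [-0.01673232,  0.6241184 ,  0.78115059]])}
top {'fov_y': 55.94103783287437, 'cx': 281.2554441745323, 'cy': 213.5602728036463, 'eye': array([ 0.35726134, -0.04910184,  1.00000144]), 'orientation': array([[ 0.01128026,  0.98787415, -0.15484646],
       [-0.99983606,  0.00894961, -0.01574026],
       [-0.01416358,  0.15499862,  0.98781315]])}
```

View pics/scene0.png

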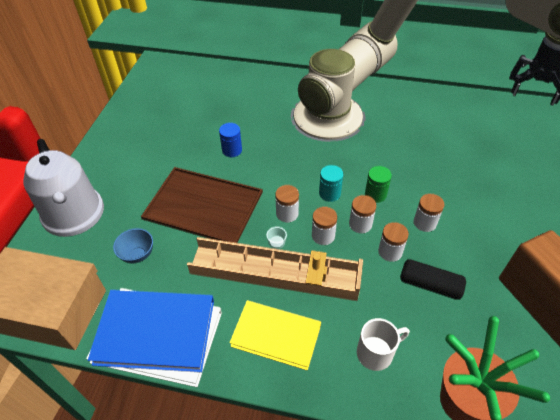

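View pics/top0.png

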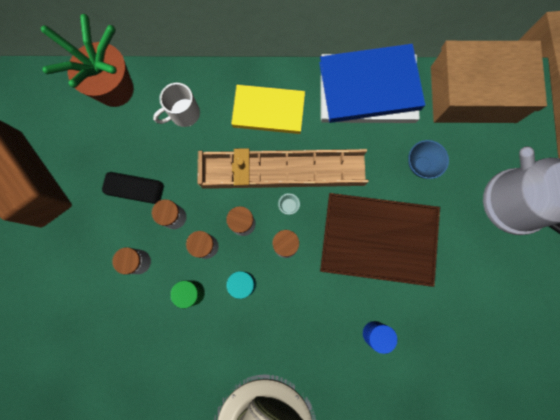

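Run:
```python
import cv2
a=cv2.imread("pics/scene0.png")[225:305,180:370]; b=cv2.imread("pics/top0.png")[140:195,190:375]
a=cv2.resize(a,None,fx=4,fy=4,interpolation=cv2.INTER_CUBIC);b=cv2.resize(b,None,fx=4,fy=4,interpolation=cv2.INTER_CUBIC)
w=max(a.shape[1],b.shape[1])
p=lambda i:cv2.copyMakeBorder(i,0,0,0,w-i.shape[1],cv2.BORDER_CONSTANT)
import numpy as np
cv2.imwrite("pics/z0.png",np.vstack([p(a),p(b)]))
```

```text
(no output)
```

View pics/z0.png

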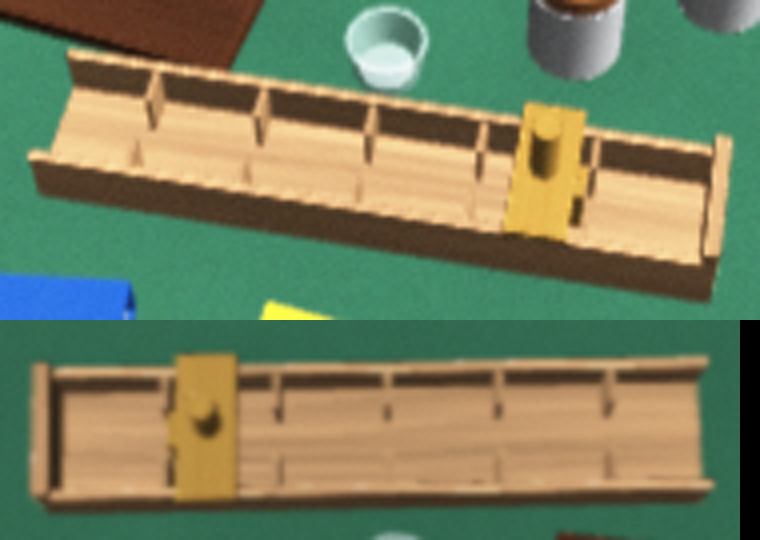

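```bash
cat > h.py <<'E'
import numpy as np, cv2
from rig import readout, imaging, env
def cam(n,save=None):
    d=imaging.get_image(n)
    if save: cv2.imwrite(f"pics/{save}.png",d["img"])
    return d
def f(d): return 210/np.tan(np.radians(d["fov_y"]/2))
def ray(d,u,v):
    r=np.array([(u-d["cx"])/f(d),-(v-d["cy"])/f(d),-1.]); r=d["orientation"]@r
    return r/np.linalg.norm(r)
def plane(d,u,v,z):
    r=ray(d,u,v); return d["eye"]+r*(z-d["eye"][2])/r[2]
def proj(d,p):
    c=d["orientation"].T@(np.asarray(p,float)-d["eye"]); return np.array([d["cx"]+f(d)*c[0]/-c[2], d["cy"]-f(d)*c[1]/-c[2]])
def tri(d1,p1,d2,p2):
    r1,r2=ray(d1,*p1),ray(d2,*p2); A=np.stack([r1,-r2],1)
    t=np.linalg.lstsq(A,d2["eye"]-d1["eye"],rcond=None)[0]
    a,b=d1["eye"]+r1*t[0],d2["eye"]+r2*t[1]; return (a+b)/2,np.linalg.norm(a-b)
def blobs(d,lo,hi,amin=60,amax=2000):
    m=cv2.inRange(cv2.cvtColor(d["img"],cv2.COLOR_BGR2HSV),np.array(lo),np.array(hi))
    n,l,s,c=cv2.connectedComponentsWithStats(m)
    return [(c[i].round(1),s[i].tolist()) for i in range(1,n) if amin<s[i][4]<amax],m
E
python3 - <<'E'
from h import *
T=cam("top");S=cam("scene")
for d,pts in((T,[(286,243),(240,220),(166,213)]),(S,[(287,195),(324,216)])):
    for u,v in pts: print(cv2.cvtColor(d["img"],cv2.COLOR_BGR2HSV)[v-4:v+5:4,u].tolist())
for d in (T,S):
    b,m=blobs(d,(4,130,70),(14,255,255)); print(*b,sep="\n")
E
```

```text
[[12, 163, 141], [12, 163, 147], [12, 165, 136]]
[[12, 163, 141], [12, 162, 145], [12, 165, 136]]
[[13, 165, 144], [12, 160, 142], [12, 163, 139]]
[[13, 159, 186], [13, 167, 182], [13, 163, 189]]
[[13, 161, 179], [13, 158, 194], [12, 166, 181]]
(array([544.7,  45.1]), [541, 34, 11, 21, 65])
(array([104.5,  75.2]), [76, 44, 49, 52, 1153])
(array([71.7, 73. ]), [68, 70, 10, 9, 61])
(array([ 12.6, 185.3]), [0, 141, 38, 79, 1624])
(array([164.8, 212.1]), [152, 200, 26, 25, 505])
(array([239.5, 219.3]), [227, 207, 26, 26, 501])
(array([285.3, 242.9]), [273, 230, 25, 26, 505])
(array([199.5, 243.9]), [187, 232, 26, 25, 517])
(array([125.9, 260.5]), [113, 248, 26, 26, 526])
(array([287. , 194.5]), [276, 186, 23, 19, 334])
(array([431.7, 203.3]), [420, 194, 24, 20, 349])
(array([364.1, 204.9]), [352, 196, 24, 20, 351])
(array([324.8, 216.8]), [313, 207, 24, 21, 377])
(array([395.4, 232.9]), [383, 223, 25, 22, 406])
(array([545.5, 253.5]), [521, 231, 39, 56, 1202])
(array([476.3, 353.7]), [468, 348, 15, 18, 130])
(array([464.3, 390.2]), [443, 352, 48, 68, 1509])
(array([495.2, 362.1]), [489, 354, 15, 18, 123])
(array([508.5, 377.8]), [497, 371, 21, 13, 129])
(array([506.7, 402.1]), [496, 391, 23, 28, 406])
(array([ 62.4, 414.8]), [52, 406, 24, 14, 174])
```

Run:
```python
from h import *
T=cam("top");S=cam("scene")
for d,n,(x0,x1,y0,y1) in ((T,"t",(190,380,140,195)),(S,"s",(180,372,230,305))):
    im=cv2.resize(d["img"][y0:y1,x0:x1],None,fx=4,fy=4,interpolation=cv2.INTER_NEAREST)
    for x in range(x0,x1,20): cv2.line(im,((x-x0)*4,0),((x-x0)*4,6),(255,255,255),1)
    for y in range(y0,y1,10): cv2.line(im,(0,(y-y0)*4),(6,(y-y0)*4),(255,255,255),1)
    cv2.imwrite(f"pics/z{n}.png",im)
tb=[b[0] for b in blobs(T,(4,130,70),(14,255,255),480,540)[0]]
sb=[b[0] for b in blobs(S,(4,130,70),(14,255,255),300,420)[0] if b[0][1]<300 and b[0][0]>250]
for t in tb:
    r=min(((tri(T,t,S,s))+(s,) for s in sb),key=lambda r:r[1]+abs(r[0][2]-.08)); print(t,r[2],r[0].round(4),r[1].round(4),plane(T,*t,.083).round(4))
```

```text
[164.8 212.1] [395.4 232.8] [0.5025 0.2414 0.0796] 0.0001 [0.502  0.2403 0.083 ]
[239.4 219.3] [324.7 216.7] [0.4871 0.0642 0.0786] 0.0002 [0.4865 0.0635 0.083 ]
[285.3 242.9] [287.  194.5] [ 0.4326 -0.0445  0.0776] 0.0002 [ 0.4322 -0.0447  0.083 ]
[199.4 243.9] [364.1 204.8] [0.4281 0.1565 0.0789] 0.0009 [0.4278 0.1551 0.083 ]
[125.9 260.5] [431.7 203.3] [0.3878 0.3258 0.079 ] 0.0002 [0.3876 0.3243 0.083 ]
```

View pics/zt.png

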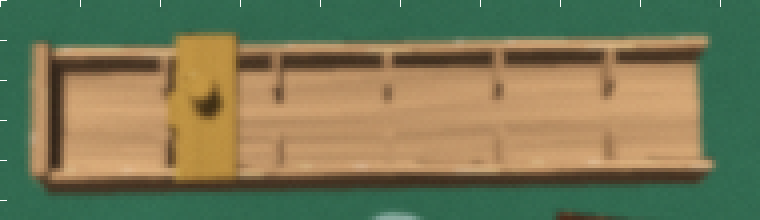

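View pics/zs.png

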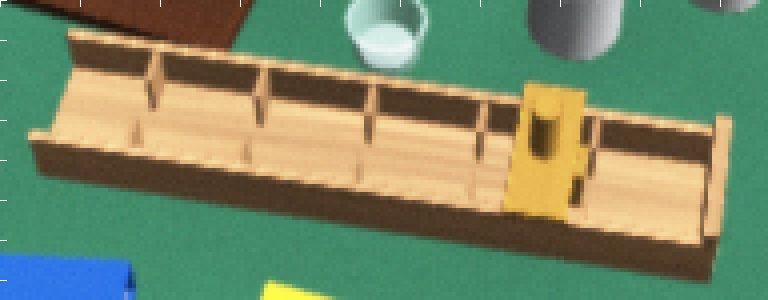

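Run:
```python
from h import *
T=cam("top");S=cam("scene")
P={"end+x":((198.3,150.8),(357.5,289),.056),"end-x":((197.8,184),(363.3,259.2),.056),"open+x":((367,149.5),(187.5,264),.044),"open-x":((368,182),(197,237.5),.044)}
W={}
for k,(t,s,z) in P.items():
    r=tri(T,t,S,s); W[k]=plane(T,*t,z); print(k,r[0].round(4),r[1].round(4),plane(T,*t,z).round(4),plane(S,*s,z).round(4))
# ribs: (zoom px) far wall rib tops & near
for k,pts in {"rib+x":[(166,52),(278,51),(388,49),(498,48),(609,46)]}.items():
    for (u,v) in pts: print(k,plane(T,190+u/4,140+v/4,.042).round(4))
# keeper bridge corners in top z=.055
for u,v in [(176,36),(237,33),(178,181),(237,180)]: print("bridge",plane(T,190+u/4,140+v/4,.055).round(4))
# tray
b,m=blobs(T,(0,60,20),(12,255,75),2000,20000); print(b)
b,m=blobs(S,(0,60,20),(12,255,75),2000,20000); print(b)
```

```text
end+x [0.6624 0.1724 0.0537] 0.0042 [0.6613 0.174  0.056 ] [0.6644 0.1703 0.056 ]
end-x [0.5774 0.1734 0.0524] 0.0022 [0.5768 0.1715 0.056 ] [0.5796 0.1743 0.056 ]
open+x [ 0.6718 -0.2451  0.041 ] 0.0043 [ 0.6714 -0.2467  0.044 ] [ 0.6735 -0.2417  0.044 ]
open-x [ 0.589  -0.2475  0.039 ] 0.0017 [ 0.588  -0.2473  0.044 ] [ 0.5923 -0.2447  0.044 ]
rib+x [0.6606 0.0932 0.042 ]
rib+x [0.6617 0.0226 0.042 ]
rib+x [ 0.6635 -0.0465  0.042 ]
rib+x [ 0.6646 -0.1155  0.042 ]
rib+x [ 0.6664 -0.1851  0.042 ]
bridge [0.6669 0.0853 0.055 ]
bridge [0.669  0.0474 0.055 ]
bridge [0.5746 0.0813 0.055 ]
bridge [0.5755 0.0452 0.055 ]
[(array([379.1, 240.5]), [321, 194, 118, 92, 7885])]
[]
```

```bash
python3 - <<'E'
from h import *
T=cam("top");S=cam("scene")
print(tri(T,(240.2,161),S,(317,255)), plane(T,240.2,161,.1),plane(S,317,255,.1))
for d,n,(x0,x1,y0,y1) in ((T,"t",(225,260,145,190)),(S,"s",(295,340,240,290))):
    im=cv2.resize(d["img"][y0:y1,x0:x1],None,fx=12,fy=12,interpolation=cv2.INTER_CUBIC)
    for x in range(x0,x1,5): cv2.line(im,((x-x0)*12,0),((x-x0)*12,8),(255,255,255),1)
    for y in range(y0,y1,5): cv2.line(im,(0,(y-y0)*12),(8,(y-y0)*12),(255,255,255),1)
    cv2.imwrite(f"pics/k{n}.png",im)
E
python3 -c "
import cv2,numpy as np
a=cv2.imread('pics/kt.png');b=cv2.imread('pics/ks.png')
h=max(a.shape[0],b.shape[0]);p=lambda i:cv2.copyMakeBorder(i,0,h-i.shape[0],0,0,cv2.BORDER_CONSTANT)
c=np.hstack([p(a),p(b)]);print(c.shape);cv2.imwrite('pics/k0.png',cv2.resize(c,None,fx=.8,fy=.8))"
```

```text
(array([0.62200562, 0.06482781, 0.10183493]), np.float64(0.0033314652194992513)) [0.62284082 0.06341368 0.1       ] [0.62036317 0.06632327 0.1       ]
(600, 960, 3)
```

View pics/k0.png

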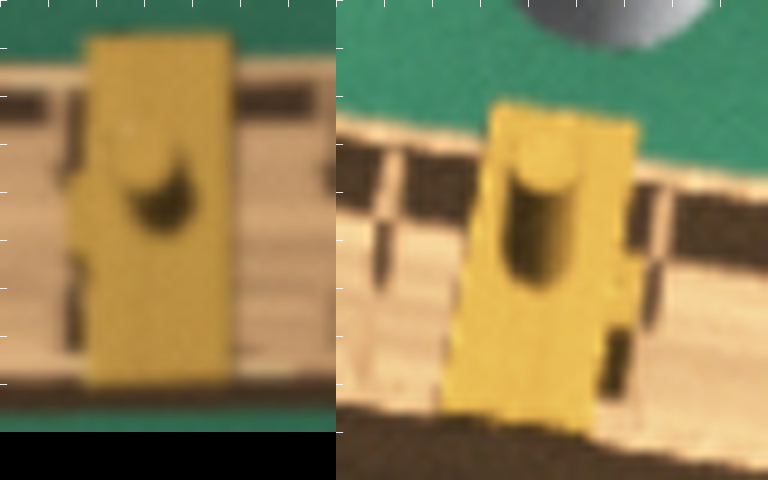

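Call:
move_arm:
  motion:
    - [[0, 0, 0], [0, 0, 0.058], 1]
    - [[0, 0, 0], [0, 0, 0.058], 1]
    - [[0, 0, 0], [0, 0, 0.058], 1]
    - [[0, 0, 0], [0, 0, 0.058], 1]
    - [[0, 0, 0], [0, 0, 0.058], 1]
    - [[0, 0, 0], [0, 0, 0.058], 1]
    - [[0, 0, 0], [0, 0, 0.058], 1]
    - [[0, 0, 0], [0, 0, 0.058], 1]
    - [[0, 0, 0], [0, 0, 0.058], 1]
    - [[0, 0, 0], [0, 0, 0.058], 1]
    - [[0, 0, 0], [0, 0, 0.058], 1]
    - [[0, 0, 0], [0, 0, 0], 1]
  squeeze: 40

```text
time_s: 1.5
position: [0.1263, 0.5351, 0.2313]
tool_rot: [[0.039, 0.999, -0.0], [0.999, -0.039, -0.0], [-0.0, -0.0, -1.0]]
ft_force: [0.4, -0.7, 1.2]
grip_width: 0.0855
```

```bash
cat >> h.py <<'E'
def go(p,yaw=None):
    "print delta to world p in tool units; yaw = angle of tool y in deg"
    s=readout.observe(); R=s["tool_rot"]; d=R.T@(np.array(p,float)-s["position"])/.02
    a=np.degrees(np.arctan2(R[1,1],R[0,1])); 
    print("t",round(s["time_s"],2),"pos",s["position"].round(4),"yaw",a.round(2),"tilt",R[:,2].round(4),"F",s["ft_force"].round(2),"g",round(s["grip_width"],4))
    print("units",d.round(2),"turn(120deg units)",None if yaw is None else round((a-yaw)/120,4))
E
python3 - <<'E'
from h import *
go((.622,.065,.23),1.5)
E
```

```text
t 1.5 pos [0.1263 0.5351 0.2313] yaw -2.24 tilt [-1.e-04 -2.e-04 -1.e+00] F [ 0.44 -0.75  1.19] g 0.0855
units [-22.52  25.68   0.07] turn(120deg units) -0.0311
```

Call:
move_arm:
  motion:
    - [[-0.87, 1, 0], [0, 0, -0.0026], 1]
    - [[-0.87, 1, 0], [0, 0, -0.0026], 1]
    - [[-0.87, 1, 0], [0, 0, -0.0026], 1]
    - [[-0.87, 1, 0], [0, 0, -0.0026], 1]
    - [[-0.87, 1, 0], [0, 0, -0.0026], 1]
    - [[-0.87, 1, 0], [0, 0, -0.0026], 1]
    - [[-0.87, 1, 0], [0, 0, -0.0026], 1]
    - [[-0.87, 1, 0], [0, 0, -0.0026], 1]
    - [[-0.87, 1, 0], [0, 0, -0.0026], 1]
    - [[-0.87, 1, 0], [0, 0, -0.0026], 1]
    - [[-0.87, 1, 0], [0, 0, -0.0026], 1]
    - [[-0.87, 1, 0], [0, 0, -0.0026], 1]

```text
time_s: 2.5
position: [0.376, 0.3235, 0.2316]
tool_rot: [[-0.088, 0.996, 0.001], [0.996, 0.088, 0.002], [0.002, 0.001, -1.0]]
ft_force: [-0.5, 0.3, -0.1]
grip_width: 0.0853
```

Run:
```python
from h import *
go((.622,.065,.23),1.5)
```

```text
t 2.5 pos [0.376  0.3235 0.2316] yaw 5.05 tilt [ 8.0e-04  2.2e-03 -1.0e+00] F [-0.49  0.28 -0.1 ] g 0.0853
units [-13.96  11.12   0.06] turn(120deg units) 0.0296
```

Call:
move_arm:
  motion:
    - [[-0.97, 0.8, 0], [0, 0, 0.001], 1]
    - [[-0.97, 0.8, 0], [0, 0, 0.001], 1]
    - [[-0.97, 0.8, 0], [0, 0, 0.001], 1]
    - [[-0.97, 0.8, 0], [0, 0, 0.001], 1]
    - [[-0.97, 0.8, 0], [0, 0, 0.001], 1]
    - [[-0.97, 0.8, 0], [0, 0, 0.001], 1]
    - [[-0.97, 0.8, 0], [0, 0, 0.001], 1]
    - [[-0.97, 0.8, 0], [0, 0, 0.001], 1]
    - [[-0.97, 0.8, 0], [0, 0, 0.001], 1]
    - [[-0.97, 0.8, 0], [0, 0, 0.001], 1]
    - [[-0.97, 0.8, 0], [0, 0, 0.001], 1]
    - [[-0.97, 0.8, 0], [0, 0, 0.001], 1]

```text
time_s: 3.5
position: [0.6006, 0.0982, 0.232]
tool_rot: [[-0.113, 0.994, 0.002], [0.994, 0.113, 0.003], [0.003, 0.003, -1.0]]
ft_force: [-0.8, 1.0, -0.1]
grip_width: 0.085
```

Run:
```python
from h import *
go((.622,.065,.23),1.5)
```

```text
t 3.5 pos [0.6006 0.0982 0.232 ] yaw 6.46 tilt [ 0.0023  0.0029 -1.    ] F [-0.79  0.97 -0.11] g 0.085
units [-1.77  0.88  0.1 ] turn(120deg units) 0.0414
```

Call:
move_arm:
  motion:
    - [[-0.6, 0.3, 0], [0, 0, 0.014], 1]
    - [[-0.6, 0.3, 0], [0, 0, 0.014], 1]
    - [[-0.6, 0.3, 0], [0, 0, 0.01], 1]
    - [[0, 0, 0], [0, 0, 0], 1]

```text
time_s: 3.83
position: [0.6245, 0.0585, 0.2307]
tool_rot: [[-0.031, 1.0, 0.001], [1.0, 0.031, 0.002], [0.002, 0.001, -1.0]]
ft_force: [-0.4, -0.1, 0.2]
grip_width: 0.0851
```

Run:
```python
from h import *
go((.622,.065,.066),1.5)
```

```text
t 3.83 pos [0.6245 0.0585 0.2307] yaw 1.75 tilt [ 0.0013  0.0025 -1.    ] F [-0.4  -0.08  0.16] g 0.0851
units [ 0.31 -0.13  8.24] turn(120deg units) 0.0021
```

Call:
move_arm:
  motion:
    - [[0.15, -0.06, 0.9], [0, 0, 0], 1]
    - [[0.1, -0.05, 1], [0, 0, 0], 1]
    - [[0, 0, 1], [0, 0, 0], 1]
    - [[0, 0, 1], [0, 0, 0], 1]
    - [[0, 0, 1], [0, 0, 0], 1]
    - [[0, 0, 1], [0, 0, 0], 1]
    - [[0, 0, 1], [0, 0, 0], 1]
    - [[0, 0, 0.8], [0, 0, 0], 1]
    - [[0, 0, 0], [0, 0, 0], 1]

```text
time_s: 4.58
position: [0.6189, 0.0701, 0.0746]
tool_rot: [[-0.04, 0.999, 0.006], [0.999, 0.04, 0.004], [0.004, 0.006, -1.0]]
ft_force: [0.3, 0.8, -0.1]
grip_width: 0.0852
```

Run:
```python
from h import *
go((.622,.065,.066),1.5)
S=cam("scene","s1");T=cam("top","t1")
a=cv2.resize(S["img"][180:310,230:400],None,fx=3,fy=3);cv2.imwrite("pics/s1z.png",a)
```

```text
t 4.58 pos [0.6189 0.0701 0.0746] yaw 2.32 tilt [ 0.0063  0.0042 -1.    ] F [ 0.27  0.84 -0.09] g 0.0852
units [-0.26  0.14  0.43] turn(120deg units) 0.0068
```

View pics/s1z.png

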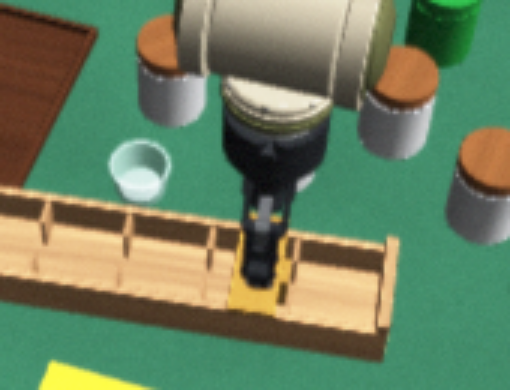

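Call:
move_arm:
  motion:
    - [[-0.2, 0.1, 0.4], [0, 0, 0.003], 1]
    - [[0, 0, 0], [0, 0, 0], -1]
    - [[0, 0, 0], [0, 0, 0], -1]
    - [[0, 0, 0], [0, 0, 0], -1]
    - [[0, 0, 0], [0, 0, 0], -1]
    - [[0, 0, 0], [0, 0, 0], -1]
    - [[0, 0, 0], [0, 0, 0], -1]
    - [[0, 0, 0], [0, 0, 0], -1]
    - [[0, 0, 0], [0, 0, 0], -1]

```text
time_s: 5.43
position: [0.6231, 0.066, 0.0751]
tool_rot: [[-0.035, 0.999, 0.015], [0.999, 0.035, 0.003], [0.002, 0.015, -1.0]]
ft_force: [2.6, 1.0, -2.3]
grip_width: 0.0167
```

Run:
```python
from h import *
go((.6295,-.225,.066),1.5)
```

```text
t 5.43 pos [0.6231 0.066  0.0751] yaw 1.98 tilt [ 0.0154  0.0029 -0.9999] F [ 2.56  0.99 -2.29] g 0.0167
units [-14.55  -0.19   0.42] turn(120deg units) 0.004
```

Call:
move_arm:
  motion:
    - [[-0.5, 0, 0], [0, 0, 0], -1]
    - [[-0.9, -0.01, 0], [0, 0, 0], -1]
    - [[-1, -0.01, 0], [0, 0, 0], -1]
    - [[-1, -0.01, 0], [0, 0, 0], -1]
    - [[-1, -0.01, 0], [0, 0, 0], -1]
    - [[-1, -0.01, 0], [0, 0, 0], -1]
    - [[-1, -0.01, 0], [0, 0, 0], -1]
    - [[-1, -0.01, 0], [0, 0, 0], -1]
    - [[-1, -0.01, 0], [0, 0, 0], -1]
    - [[-0.8, -0.01, 0], [0, 0, 0], -1]
    - [[-0.5, 0, 0], [0, 0, 0], -1]
    - [[-0.5, 0, 0], [0, 0, 0], -1]

```text
time_s: 6.43
position: [0.6286, -0.1479, 0.075]
tool_rot: [[-0.037, 0.999, 0.017], [0.999, 0.037, 0.008], [0.008, 0.017, -1.0]]
ft_force: [1.2, 2.3, 1.0]
grip_width: 0.0167
```

Run:
```python
from h import *
go((.6295,-.225,.07),1.5)
```

```text
t 6.43 pos [ 0.6286 -0.1479  0.075 ] yaw 2.13 tilt [ 0.0169  0.0083 -0.9998] F [1.16 2.27 1.03] g 0.0167
units [-3.86 -0.1   0.22] turn(120deg units) 0.0053
```

Call:
move_arm:
  motion:
    - [[-0.5, 0, 0], [0, 0, 0], -1]
    - [[-0.5, 0, 0], [0, 0, 0], -1]
    - [[-0.5, 0, 0], [0, 0, 0], -1]
    - [[-0.4, 0, 0], [0, 0, 0], -1]
    - [[-0.4, 0, 0], [0, 0, 0], -1]
    - [[-0.4, 0, 0], [0, 0, 0], -1]
    - [[-0.3, 0, 0], [0, 0, 0], -1]
    - [[-0.3, 0, 0], [0, 0, 0], -1]

```text
time_s: 7.1
position: [0.6305, -0.2198, 0.075]
tool_rot: [[-0.039, 0.999, 0.015], [0.999, 0.038, 0.009], [0.008, 0.015, -1.0]]
ft_force: [-1.7, 1.4, 2.7]
grip_width: 0.0164
```

Run:
```python
from h import *
go((.6295,-.225,.07),1.5)
```

```text
t 7.1 pos [ 0.6305 -0.2198  0.075 ] yaw 2.2 tilt [ 0.0149  0.0086 -0.9999] F [-1.71  1.42  2.66] g 0.0164
units [-0.26 -0.06  0.25] turn(120deg units) 0.0058
```

Call:
move_arm:
  motion:
    - [[-0.2, 0, 0], [0, 0, 0], -1]
    - [[-0.2, 0, 0], [0, 0, 0], -1]
    - [[-0.2, 0, 0], [0, 0, 0], -1]
    - [[-0.2, 0, 0], [0, 0, 0], -1]

```text
time_s: 7.43
position: [0.6305, -0.2213, 0.075]
tool_rot: [[-0.044, 0.999, 0.009], [0.998, 0.044, 0.039], [0.038, 0.011, -0.999]]
ft_force: [-3.3, 16.9, 5.9]
grip_width: 0.0165
```

Run:
```python
from h import *
go((.6295,-.225,.07),1.5)
```

```text
t 7.43 pos [ 0.6305 -0.2213  0.075 ] yaw 2.5 tilt [ 0.009   0.0386 -0.9992] F [-3.32 16.91  5.95] g 0.0165
units [-0.19 -0.06  0.24] turn(120deg units) 0.0083
```

Call:
move_arm:
  motion:
    - [[0.1, 0, 0], [0, 0, 0], 1]
    - [[0, 0, 0], [0, 0, 0], 1]
    - [[0, 0, 0], [0, 0, 0], 1]
    - [[0, 0, 0], [0, 0, 0], 1]
    - [[0, 0, 0], [0, 0, 0], 1]
    - [[0, 0, -1], [0, 0, 0], 1]
    - [[0, 0, -1], [0, 0, 0], 1]
    - [[0, 0, -1], [0, 0, 0], 1]
    - [[0, 0, -1], [0, 0, 0], 1]
    - [[0, 0, -1], [0, 0, 0], 1]
    - [[0, 0, -1], [0, 0, 0], 1]
    - [[0, 0, -0.5], [0, 0, 0], 1]

```text
time_s: 8.43
position: [0.6286, -0.227, 0.2061]
tool_rot: [[-0.042, 0.999, 0.005], [0.998, 0.042, 0.039], [0.039, 0.006, -0.999]]
ft_force: [0.7, -0.1, 0.1]
grip_width: 0.0855
```

Run:
```python
from h import *
go((.4326,-.0445,.2),1.5)
S=cam("scene","s2");T=cam("top","t2")
```

```text
t 8.43 pos [ 0.6286 -0.227   0.2061] yaw 2.41 tilt [ 0.0046  0.0395 -0.9992] F [ 0.65 -0.11  0.06] g 0.0855
units [ 9.51 -9.41  0.62] turn(120deg units) 0.0075
```

View pics/s2.png

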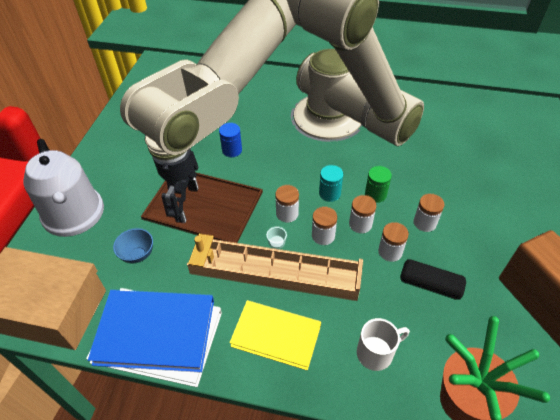

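```bash
cat >> h.py <<'E'
from scipy.spatial.transform import Rotation
def go(p,yaw=1.5):
    s=readout.observe(); R=s["tool_rot"]; d=R.T@(np.array(p,float)-s["position"])/.02
    a=np.radians(yaw); y=np.array([np.cos(a),np.sin(a),0]); z=np.array([0,0,-1.]); x=np.cross(y,z)
    rv=np.degrees(Rotation.from_matrix(R.T@np.stack([x,y,z],1)).as_rotvec())/120
    print("t",round(s["time_s"],2),"pos",s["position"].round(4),"yaw",np.degrees(np.arctan2(R[1,1],R[0,1])).round(2),"F",s["ft_force"].round(2),"g",round(s["grip_width"],4))
    print("units",d.round(2),"turn",rv.round(4))
def tins(T=None,S=None):
    T=T or cam("top");S=S or cam("scene")
    tb=[b[0] for b in blobs(T,(4,130,70),(14,255,255),250,600)[0] if b[0][1]>130]
    sb=[b[0] for b in blobs(S,(4,130,70),(14,255,255),150,460)[0] if b[0][1]<300 and b[0][0]>100]
    out=[]
    for t in tb:
        c=[tri(T,t,S,s) for s in sb]; r=min(c,key=lambda r:r[1]+abs(r[0][2]-.08)); out.append(r[0]); print("tin",t,r[0].round(4),r[1].round(4))
    return out
E
python3 - <<'E'
from h import *
tins()
E
```

```text
tin [122.2 261.6] [0.3859 0.3299 0.0794] 0.0082
```

Call:
move_arm:
  motion:
    - [[0.95, -0.95, 0], [0, -0.006, 0.002], 1]
    - [[0.95, -0.95, 0], [0, -0.006, 0.002], 1]
    - [[0.95, -0.95, 0], [0, -0.006, 0.002], 1]
    - [[0.95, -0.95, 0], [0, 0, 0], 1]
    - [[0.95, -0.95, 0], [0, 0, 0], 1]
    - [[0.95, -0.95, 0], [0, 0, 0], 1]
    - [[0.95, -0.95, 0], [0, 0, 0], 1]
    - [[0.95, -0.95, 0], [0, 0, 0], 1]
    - [[0.9, -0.9, 0], [0, 0, 0], 1]
    - [[0.6, -0.6, 0], [0, 0, 0], 1]
    - [[0, 0, 0], [0, 0, 0], 1]

```text
time_s: 9.55
position: [0.4244, -0.041, 0.1886]
tool_rot: [[-0.026, 0.999, -0.025], [1.0, 0.027, 0.015], [0.015, -0.024, -1.0]]
ft_force: [1.2, -0.5, 0.7]
grip_width: 0.0852
```

Run:
```python
from h import *
go((.4326,-.0440,.2))
```

```text
t 9.55 pos [ 0.4244 -0.041   0.1886] yaw 1.53 F [ 1.17 -0.48  0.66] g 0.0852
units [-0.15  0.39 -0.58] turn [-0.0116 -0.0073  0.0002]
```

Run:
```python
from h import *
T=cam("top","t3");S=cam("scene","s3")
print(*[b for b in blobs(T,(4,130,70),(14,255,255),100,600)[0]],sep="\n")
```

```text
(array([546.8,  42.9]), [539, 31, 15, 27, 108])
(array([164.8, 212.1]), [152, 200, 26, 25, 506])
(array([380.5, 225.6]), [338, 219, 82, 15, 459])
(array([199.4, 243.9]), [187, 232, 26, 25, 520])
(array([417.7, 240.9]), [397, 236, 37, 12, 207])
(array([125.8, 260.5]), [113, 248, 26, 26, 530])
(array([396.3, 274.7]), [366, 270, 64, 12, 179])
```

View pics/t3.png

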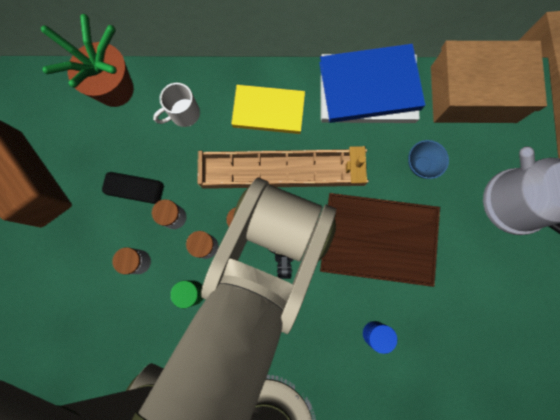

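View pics/s3.png

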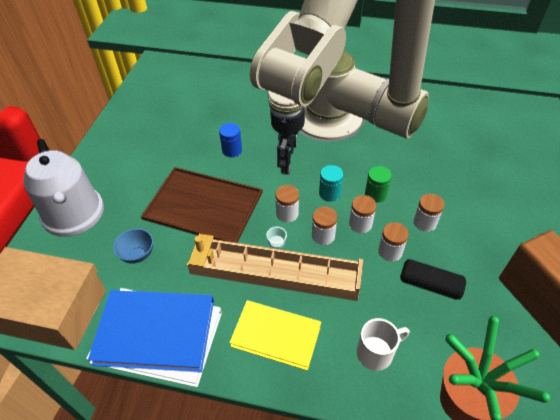

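Call:
move_arm:
  motion:
    - [[-0.1, 0.3, 0], [-0.01, -0.006, 0], 1]
    - [[0, 0, 0], [0, 0, 0], 1]
    - [[0, 0, 0], [0, 0, 0], 1]

```text
time_s: 9.9
position: [0.4355, -0.0469, 0.1878]
tool_rot: [[-0.024, 1.0, 0.001], [1.0, 0.024, 0.0], [0.0, 0.001, -1.0]]
ft_force: [-0.1, 0.6, -0.2]
grip_width: 0.0855
```

Run:
```python
from h import *
go((.4326,-.0440,.047))
f=[]
```

```text
t 9.9 pos [ 0.4355 -0.0469  0.1878] yaw 1.39 F [-0.09  0.62 -0.2 ] g 0.0855
units [ 0.15 -0.14  7.04] turn [ 0.0003 -0.     -0.0009]
```

Call:
move_arm:
  motion:
    - [[0.1, -0.1, 0.8], [0, 0, 0], 1]
    - [[0, 0, 1], [0, 0, 0], 1]
    - [[0, 0, 1], [0, 0, 0], 1]
    - [[0, 0, 1], [0, 0, 0], 1]
    - [[0, 0, 1], [0, 0, 0], 1]
    - [[0, 0, 1], [0, 0, 0], 1]
    - [[0, 0, 0.9], [0, 0, 0], 1]
    - [[0, 0, 0.3], [0, 0, 0], 1]

```text
time_s: 10.57
position: [0.44, -0.0501, 0.0422]
tool_rot: [[-0.02, 1.0, 0.008], [1.0, 0.02, -0.004], [-0.004, 0.008, -1.0]]
ft_force: [-0.4, -0.5, 0.8]
grip_width: 0.0857
```

```bash
cat >> h.py <<'E'
def force(n=12):
    F=[]
    for _ in range(n): imaging.get_image("scene"); F.append(readout.observe()["ft_force"])
    F=np.array(F); print("F mean",F.mean(0).round(2),"se",(F.std(0)/np.sqrt(n)).round(2)); return F.mean(0)
E
python3 - <<'E'
from h import *
go((.4326,-.0440,.047))
force(6)
S=cam("scene","s4");cv2.imwrite("pics/s4z.png",cv2.resize(S["img"][100:260,220:380],None,fx=3,fy=3))
E
```

```text
t 10.57 pos [ 0.44   -0.0501  0.0422] yaw 1.15 F [-0.37 -0.5   0.75] g 0.0857
units [ 0.31 -0.36 -0.24] turn [ 0.004   0.0018 -0.0029]
F mean [ 0.11 -0.15 -0.14] se [0.4  0.22 0.37]
```

View pics/s4z.png

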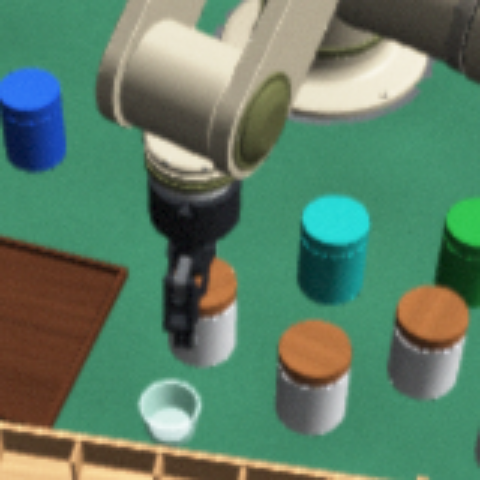

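Call:
move_arm:
  motion:
    - [[0.3, -0.33, -0.15], [0.003, 0.001, 0], 1]
    - [[0, 0, 0], [0, 0, 0], 1]
    - [[0, 0, 0], [0, 0, 0], -1]
    - [[0, 0, 0], [0, 0, 0], -1]
    - [[0, 0, 0], [0, 0, 0], -1]
    - [[0, 0, 0], [0, 0, 0], -1]
    - [[0, 0, 0], [0, 0, 0], -1]
  squeeze: 50

```text
time_s: 11.5
position: [0.4336, -0.0435, 0.0508]
tool_rot: [[-0.021, 1.0, 0.01], [1.0, 0.021, -0.005], [-0.005, 0.009, -1.0]]
ft_force: [-0.7, 0.0, 0.6]
grip_width: 0.061
```

Run:
```python
from h import *
go((.4326,-.0440,.047))
```

```text
t 11.5 pos [ 0.4336 -0.0435  0.0508] yaw 1.23 F [-0.66  0.03  0.65] g 0.061
units [-0.02 -0.05  0.19] turn [ 0.0045  0.0024 -0.0023]
```

Call:
move_arm:
  motion:
    - [[0, 0, -0.5], [0, 0, 0], -1]
    - [[0, 0, -1], [0, 0, 0], -1]
    - [[0, 0, -1], [0, 0, 0], -1]
    - [[0, 0, -1], [0, 0, 0], -1]
    - [[0, 0, -0.7], [0, 0, 0], -1]
    - [[0, 0, -0.2], [0, 0, 0], -1]
    - [[0, 0, 0], [0, 0, 0], -1]
    - [[0, 0, 0], [0, 0, 0], -1]

```text
time_s: 12.17
position: [0.429, -0.0417, 0.1367]
tool_rot: [[-0.021, 1.0, -0.005], [1.0, 0.021, 0.002], [0.002, -0.005, -1.0]]
ft_force: [-0.2, 0.4, -6.8]
grip_width: 0.0607
```

Run:
```python
from h import *
force(16)
go((.6212,.130,.16))
```

```text
F mean [ 0.21 -0.2  -6.97] se [0.08 0.11 0.15]
t 12.97 pos [ 0.4294 -0.0418  0.1375] yaw 1.2 F [ 0.1  -0.88 -6.65] g 0.0605
units [ 8.39  9.76 -1.16] turn [-0.002  -0.0006 -0.0025]
```

Call:
move_arm:
  motion:
    - [[0.3, 0.4, -0.8], [0, 0, 0], -1]
    - [[0.7, 0.85, -0.8], [0, 0, 0], -1]
    - [[0.8, 0.95, 0], [0, 0, 0], -1]
    - [[0.8, 0.95, 0], [0, 0, 0], -1]
    - [[0.8, 0.95, 0], [0, 0, 0], -1]
    - [[0.8, 0.95, 0], [0, 0, 0], -1]
    - [[0.8, 0.95, 0], [0, 0, 0], -1]
    - [[0.8, 0.95, 0], [0, 0, 0], -1]
    - [[0.8, 0.95, 0], [0, 0, 0], -1]
    - [[0.8, 0.9, 0], [0, 0, 0], -1]
    - [[0.5, 0.5, 0], [0, 0, 0], -1]
    - [[0, 0, 0], [0, 0, 0], -1]

```text
time_s: 13.97
position: [0.619, 0.1285, 0.1668]
tool_rot: [[-0.018, 1.0, -0.01], [1.0, 0.018, 0.002], [0.002, -0.01, -1.0]]
ft_force: [-1.7, -0.3, -8.0]
grip_width: 0.0609
```

Run:
```python
from h import *
go((.6212,.130,.16))
```

```text
t 13.97 pos [0.619  0.1285 0.1668] yaw 1.04 F [-1.73 -0.3  -8.03] g 0.0609
units [0.07 0.11 0.34] turn [-0.0046 -0.0011 -0.0038]
```

Call:
move_arm:
  motion:
    - [[0.05, 0.1, 0.5], [-0.004, -0.001, -0.003], -1]
    - [[0, 0, 0.8], [0, 0, 0], -1]
    - [[0, 0, 0.8], [0, 0, 0], -1]
    - [[0, 0, 0.5], [0, 0, 0], -1]
    - [[0, 0, 0], [0, 0, 0], -1]
    - [[0, 0, 0], [0, 0, 0], -1]

```text
time_s: 14.47
position: [0.6197, 0.1292, 0.1109]
tool_rot: [[-0.026, 1.0, -0.005], [1.0, 0.026, -0.001], [-0.001, -0.005, -1.0]]
ft_force: [-0.6, -0.1, -6.4]
grip_width: 0.0606
```

Run:
```python
from h import *
S=cam("scene");T=cam("top")
go((.6212,.130,.1))
a=cv2.resize(S["img"][200:310,270:380],None,fx=5,fy=5,interpolation=cv2.INTER_CUBIC)
b=cv2.resize(T["img"][140:200,180:260],None,fx=3,fy=3)
cv2.imwrite("pics/s5.png",a)
```

```text
t 14.57 pos [0.62   0.1292 0.1115] yaw 1.49 F [-0.29 -0.66 -6.94] g 0.0609
units [0.04 0.06 0.57] turn [-0.0018  0.0003 -0.0001]
```

View pics/s5.png

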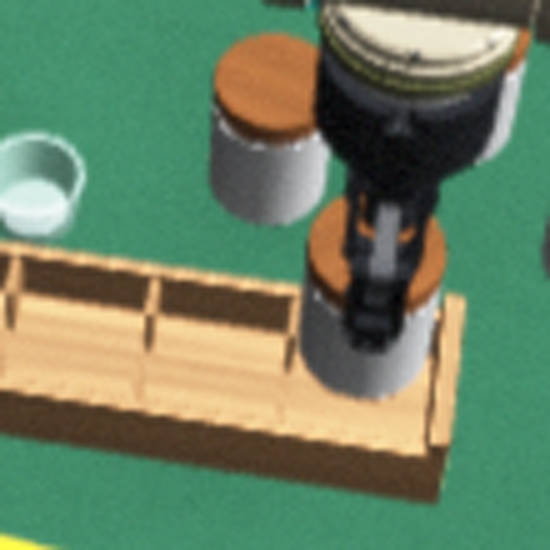

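Call:
move_arm:
  motion:
    - [[0, 0.05, 0.6], [0, 0, 0], -1]
    - [[0.05, 0, 0.6], [0, 0, 0], -1]
    - [[0, 0, 0.6], [0, 0, 0], -1]
    - [[0, 0, 0.3], [0, 0, 0], -1]
    - [[0, 0, 0.2], [0, 0, 0], -1]
    - [[0, 0, 0], [0, 0, 0], -1]

```text
time_s: 15.07
position: [0.6231, 0.1299, 0.0654]
tool_rot: [[-0.026, 1.0, 0.004], [1.0, 0.026, -0.001], [-0.001, 0.004, -1.0]]
ft_force: [0.0, 0.6, -6.4]
grip_width: 0.061
```

Run:
```python
from h import *
go((.6212,.130,.0588))
```

```text
t 15.07 pos [0.6231 0.1299 0.0654] yaw 1.47 F [ 0.01  0.58 -6.42] g 0.061
units [ 0.01 -0.1   0.33] turn [ 0.002   0.0004 -0.0003]
```

Still hanging (−6.4 N), 7 mm to go.

Call:
move_arm:
  motion:
    - [[0, -0.08, 0.15], [0, 0, 0], -1]
    - [[0, 0, 0.12], [0, 0, 0], -1]
    - [[0, 0, 0.1], [0, 0, 0], -1]
    - [[0, 0, 0], [0, 0, 0], -1]

```text
time_s: 15.4
position: [0.6225, 0.1299, 0.0593]
tool_rot: [[-0.026, 1.0, 0.008], [1.0, 0.026, -0.001], [-0.001, 0.008, -1.0]]
ft_force: [0.1, -0.9, -7.6]
grip_width: 0.0608
```

Run:
```python
from h import *
go((.6212,.130,.0588))
```

```text
t 15.4 pos [0.6225 0.1299 0.0593] yaw 1.47 F [ 0.08 -0.89 -7.6 ] g 0.0608
units [ 0.01 -0.06  0.02] turn [ 0.0037  0.0004 -0.0003]
```

Call:
move_arm:
  motion:
    - [[0, 0, 0.1], [0.003, 0, 0], -1]
    - [[0, 0, 0.1], [0, 0, 0], -1]
    - [[0, 0, 0], [0, 0, 0], -1]

```text
time_s: 15.65
position: [0.6229, 0.1301, 0.0598]
tool_rot: [[-0.026, 1.0, 0.004], [1.0, 0.026, -0.001], [-0.001, 0.004, -1.0]]
ft_force: [-0.6, -0.0, -7.3]
grip_width: 0.0611
```

Run:
```python
from h import *
go((.6212,.130,.0588)); force(4)
```

```text
t 15.65 pos [0.6229 0.1301 0.0598] yaw 1.49 F [-0.56 -0.04 -7.25] g 0.0611
units [-0.   -0.09  0.05] turn [ 0.0021  0.0005 -0.0001]
F mean [-0.27  0.39 -4.49] se [0.14 0.09 1.25]
```

Call:
move_arm:
  motion:
    - [[0, 0, 0.1], [0, 0, 0], -1]
    - [[0, 0, 0], [0, 0, 0], -1]
    - [[0, 0, 0], [0, 0, 0], -1]

```text
time_s: 16.1
position: [0.6232, 0.1302, 0.0594]
tool_rot: [[-0.026, 1.0, 0.006], [1.0, 0.026, -0.001], [-0.001, 0.005, -1.0]]
ft_force: [0.3, 0.4, -6.9]
grip_width: 0.0608
```

Run:
```python
from h import *
go((.6212,.130,.0588)); force(4)
S=cam("scene");T=cam("top")
a=cv2.resize(S["img"][200:310,270:380],None,fx=5,fy=5,interpolation=cv2.INTER_CUBIC)
cv2.imwrite("pics/s6.png",a)
```

```text
t 16.1 pos [0.6232 0.1302 0.0594] yaw 1.49 F [ 0.34  0.39 -6.86] g 0.0608
units [-0.01 -0.1   0.03] turn [ 0.0026  0.0004 -0.0001]
F mean [-0.18  0.21 -5.13] se [0.28 0.27 0.53]
```

View pics/s6.png

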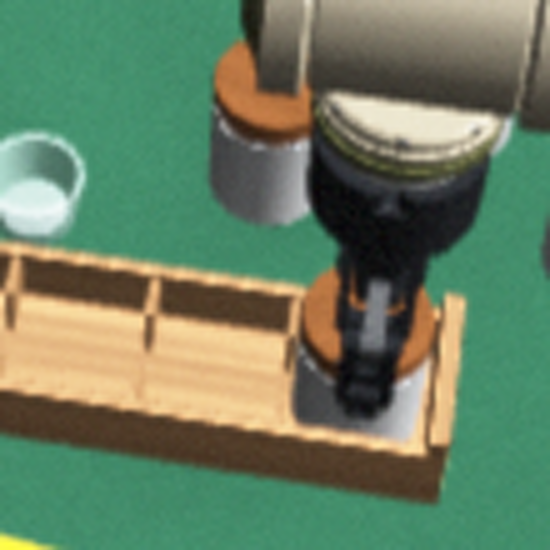

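Call:
move_arm:
  motion:
    - [[0, 0, 0.1], [0, 0, 0], -1]
    - [[0, 0, 0], [0, 0, 0], 1]
    - [[0, 0, 0], [0, 0, 0], 1]
    - [[0, 0, 0], [0, 0, 0], 1]
    - [[0, 0, -0.5], [0, 0, 0], 1]
    - [[0, 0, -1], [0, 0, 0], 1]
    - [[0, 0, -1], [0, 0, 0], 1]
    - [[0, 0, -1], [0, 0, 0], 1]
    - [[0, 0, -1], [0, 0, 0], 1]
    - [[0, 0, -1], [0, 0, 0], 1]
    - [[0, 0, -0.5], [0, 0, 0], 1]

```text
time_s: 17.32
position: [0.6235, 0.1301, 0.1892]
tool_rot: [[-0.026, 1.0, 0.011], [1.0, 0.026, -0.001], [-0.001, 0.011, -1.0]]
ft_force: [0.5, -0.4, 0.2]
grip_width: 0.0856
```

Run:
```python
from h import *
go((.487,.064,.18))
S=cam("scene");T=cam("top")
tins(T,S)
a=cv2.resize(S["img"][170:310,270:450],None,fx=4,fy=4,interpolation=cv2.INTER_CUBIC)
cv2.imwrite("pics/s7.png",a)
```

```text
t 17.32 pos [0.6235 0.1301 0.1892] yaw 1.47 F [ 0.53 -0.43  0.2 ] g 0.0856
units [-3.13 -6.91  0.38] turn [ 0.0055  0.0004 -0.0002]
tin [217.3 162.3] [0.5894 0.0852 0.2105] 0.0239
tin [239.5 219.3] [0.4871 0.0642 0.0782] 0.0006
tin [199.2 243.8] [0.4455 0.1109 0.0563] 0.1041
```

View pics/s7.png

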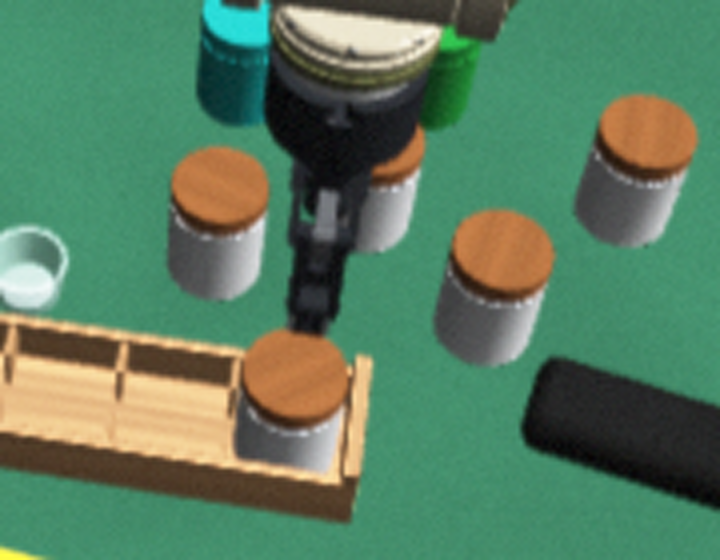

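Call:
move_arm:
  motion:
    - [[-0.4, -0.9, 0], [0.005, 0, 0], 1]
    - [[-0.4, -0.9, 0], [0, 0, 0], 1]
    - [[-0.4, -0.9, 0], [0, 0, 0], 1]
    - [[-0.4, -0.9, 0], [0, 0, 0], 1]
    - [[-0.4, -0.9, 0], [0, 0, 0], 1]
    - [[-0.4, -0.9, 0], [0, 0, 0], 1]
    - [[-0.35, -0.8, 0], [0, 0, 0], 1]
    - [[-0.2, -0.3, 0], [0, 0, 0], 1]
    - [[0, 0, 0], [0, 0, 0], 1]

```text
time_s: 18.17
position: [0.487, 0.0657, 0.1824]
tool_rot: [[-0.026, 1.0, -0.007], [1.0, 0.026, -0.0], [-0.0, -0.007, -1.0]]
ft_force: [0.3, -0.4, -0.6]
grip_width: 0.0855
```

Run:
```python
from h import *
go((.487,.0645,.047))
```

```text
t 18.17 pos [0.487  0.0657 0.1824] yaw 1.51 F [ 0.34 -0.43 -0.58] g 0.0855
units [-0.06  0.04  6.77] turn [-0.0032  0.      0.0001]
```

Call:
move_arm:
  motion:
    - [[-0.05, 0, 0.8], [-0.002, 0, 0], 1]
    - [[0, 0, 1], [0, 0, 0], 1]
    - [[0, 0, 1], [0, 0, 0], 1]
    - [[0, 0, 1], [0, 0, 0], 1]
    - [[0, 0, 1], [0, 0, 0], 1]
    - [[0, 0, 1], [0, 0, 0], 1]
    - [[0, 0, 0.6], [0, 0, 0], 1]
    - [[0, 0, 0], [0, 0, 0], 1]

```text
time_s: 18.83
position: [0.4941, 0.0658, 0.0479]
tool_rot: [[-0.026, 1.0, 0.004], [1.0, 0.026, 0.0], [0.0, 0.004, -1.0]]
ft_force: [-0.1, -0.3, -0.2]
grip_width: 0.0851
```

Run:
```python
from h import *
go((.487,.0645,.048))
```

```text
t 18.83 pos [0.4941 0.0658 0.0479] yaw 1.46 F [-0.15 -0.26 -0.16] g 0.0851
units [-0.06 -0.36 -0.01] turn [ 0.002  -0.     -0.0003]
```

Call:
move_arm:
  motion:
    - [[-0.05, -0.33, 0], [0.002, 0, 0], 1]
    - [[0, 0, 0], [0, 0, 0], 1]
    - [[0, 0, 0], [0, 0, 0], -1]
    - [[0, 0, 0], [0, 0, 0], -1]
    - [[0, 0, 0], [0, 0, 0], -1]
    - [[0, 0, 0], [0, 0, 0], -1]
    - [[0, 0, 0], [0, 0, 0], -1]
    - [[0, 0, 0], [0, 0, 0], -1]

```text
time_s: 19.5
position: [0.4891, 0.065, 0.05]
tool_rot: [[-0.026, 1.0, 0.003], [1.0, 0.026, -0.0], [-0.0, 0.003, -1.0]]
ft_force: [0.0, -0.1, -3.3]
grip_width: 0.0609
```

Run:
```python
from h import *
go((.487,.0645,.048))
```

```text
t 19.5 pos [0.4891 0.065  0.05  ] yaw 1.49 F [ 0.03 -0.07 -3.27] g 0.0609
units [-0.02 -0.1   0.1 ] turn [ 0.0013  0.0001 -0.0001]
```

Call:
move_arm:
  motion:
    - [[0, 0, -0.5], [0, 0, 0], -1]
    - [[0, 0, -1], [0, 0, 0], -1]
    - [[0, 0, -1], [0, 0, 0], -1]
    - [[0, 0, -1], [0, 0, 0], -1]
    - [[0, 0, -1], [0, 0, 0], -1]
    - [[0, 0, -1], [0, 0, 0], -1]
    - [[0, 0, -0.5], [0, 0, 0], -1]
    - [[0, 0, 0], [0, 0, 0], -1]
    - [[0, 0, 0], [0, 0, 0], -1]

```text
time_s: 20.25
position: [0.487, 0.0651, 0.1734]
tool_rot: [[-0.026, 1.0, -0.003], [1.0, 0.026, 0.001], [0.001, -0.003, -1.0]]
ft_force: [-1.7, -0.6, -3.8]
grip_width: 0.0608
```

Run:
```python
from h import *
force(16)
go((.6232,.060,.17))
```

```text
F mean [ 0.02 -0.03 -3.93] se [0.16 0.08 0.09]
t 21.05 pos [0.4871 0.0651 0.1735] yaw 1.47 F [ 1.04  0.35 -3.68] g 0.0609
units [-0.43  6.8   0.15] turn [-0.0018 -0.0004 -0.0003]
```

Run:
```python
from h import *
T=cam("top");S=cam("scene")
b,m=blobs(T,(0,60,20),(12,255,75),2000,20000); print(b)
cs=[(327.5,194.5),(440.5,206.5),(434,285.5),(320.5,272)]
ss=[(172.5,169.5),(262.5,186),(237,240),(143.5,205)]
for c in cs: print(plane(T,*c,.014).round(4))
print(plane(T,379.1,240.5,.010))
for c in ss: print("s",plane(S,*c,.014).round(4))
cv2.imwrite("pics/tr.png",np.hstack([cv2.resize(T["img"][185:295,310:450],None,fx=3,fy=3),cv2.resize(S["img"][160:270,135:275],None,fx=2.5,fy=3)]))
```

```text
[(array([379.8, 240.1]), [321, 194, 118, 92, 8381])]
[ 0.5619 -0.1503  0.014 ]
[ 0.5334 -0.434   0.014 ]
[ 0.3375 -0.4083  0.014 ]
[ 0.367  -0.1317  0.014 ]
[ 0.44652876 -0.27860774  0.01      ]
s [ 0.3504 -0.4068  0.014 ]
s [ 0.3605 -0.1312  0.014 ]
s [ 0.5585 -0.1512  0.014 ]
s [ 0.4964 -0.4376  0.014 ]
```

View pics/tr.png

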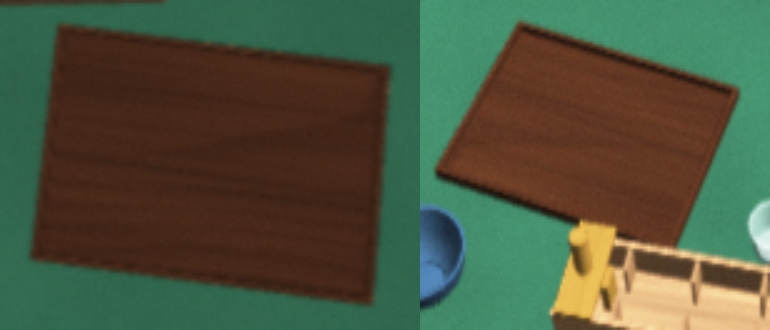

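Call:
move_arm:
  motion:
    - [[-0.5, 0, 0], [0, 0, 0], -1]
    - [[-1, -0.02, 0], [0, 0, 0], -1]
    - [[-1, -0.02, 0], [0, 0, 0], -1]
    - [[-1, -0.02, 0], [0, 0, 0], -1]
    - [[-1, -0.02, 0], [0, 0, 0], -1]
    - [[-1, -0.02, 0], [0, 0, 0], -1]
    - [[-1, -0.02, 0], [0, 0, 0], -1]
    - [[-1, -0.02, 0], [0, 0, 0], -1]
    - [[-1, -0.02, 0], [0, 0, 0], -1]
    - [[-1, -0.02, 0], [0, 0, 0], -1]
    - [[-1, -0.02, 0], [0, 0, 0], -1]
    - [[-1, -0.02, 0], [0, 0, 0], -1]

```text
time_s: 22.15
position: [0.4871, -0.1796, 0.1738]
tool_rot: [[-0.031, 1.0, -0.003], [1.0, 0.031, -0.001], [-0.001, -0.003, -1.0]]
ft_force: [0.2, 0.3, -3.5]
grip_width: 0.0609
```

Run:
```python
from h import *
go((.480,-.375,.12))
```

```text
t 22.15 pos [ 0.4871 -0.1796  0.1738] yaw 1.76 F [ 0.2   0.3  -3.49] g 0.0609
units [-9.75 -0.64  2.7 ] turn [-0.0015  0.0003  0.0021]
```

Call:
move_arm:
  motion:
    - [[-1, -0.06, 0], [0, 0, 0], -1]
    - [[-1, -0.06, 0], [0, 0, 0], -1]
    - [[-1, -0.06, 0.3], [0, 0, 0], -1]
    - [[-1, -0.06, 0.4], [0, 0, 0], -1]
    - [[-1, -0.06, 0.4], [0, 0, 0], -1]
    - [[-1, -0.06, 0.4], [0, 0, 0], -1]
    - [[-1, -0.06, 0.4], [0, 0, 0], -1]
    - [[-1, -0.06, 0.4], [0, 0, 0], -1]
    - [[-0.9, -0.06, 0.4], [0, 0, 0], -1]
    - [[-0.4, 0, 0.4], [0, 0, 0], -1]
    - [[0, 0, 0.4], [0, 0, 0], -1]
    - [[0, 0, 0], [0, 0, 0], -1]

```text
time_s: 23.15
position: [0.4747, -0.3873, 0.0997]
tool_rot: [[-0.023, 1.0, -0.003], [1.0, 0.023, -0.003], [-0.003, -0.004, -1.0]]
ft_force: [0.7, 1.0, -3.2]
grip_width: 0.0607
```

Run:
```python
from h import *
go((.480,-.375,.057))
```

```text
t 23.15 pos [ 0.4747 -0.3873  0.0997] yaw 1.34 F [ 0.68  1.01 -3.21] g 0.0607
units [0.61 0.29 2.13] turn [-0.0017  0.0016 -0.0014]
```

Call:
move_arm:
  motion:
    - [[0.4, 0.15, 0.5], [0, 0.001, -0.001], -1]
    - [[0.2, 0, 0.6], [0, 0, 0], -1]
    - [[0, 0, 0.5], [0, 0, 0], -1]
    - [[0, 0, 0.3], [0, 0, 0], -1]
    - [[0, 0, 0.15], [0, 0, 0], -1]
    - [[0, 0, 0], [0, 0, 0], -1]

```text
time_s: 23.65
position: [0.4778, -0.3714, 0.0579]
tool_rot: [[-0.029, 1.0, -0.003], [1.0, 0.029, -0.001], [-0.001, -0.003, -1.0]]
ft_force: [0.3, 0.7, -3.1]
grip_width: 0.0605
```

Run:
```python
from h import *
go((.480,-.375,.056)); force(3)
S=cam("scene","s8")
```

```text
t 23.65 pos [ 0.4778 -0.3714  0.0579] yaw 1.65 F [ 0.32  0.7  -3.08] g 0.0605
units [-0.18  0.1   0.09] turn [-0.0015  0.0003  0.0013]
F mean [ 0.19 -0.21 -3.12] se [0.22 0.22 0.11]
```

View pics/s8.png

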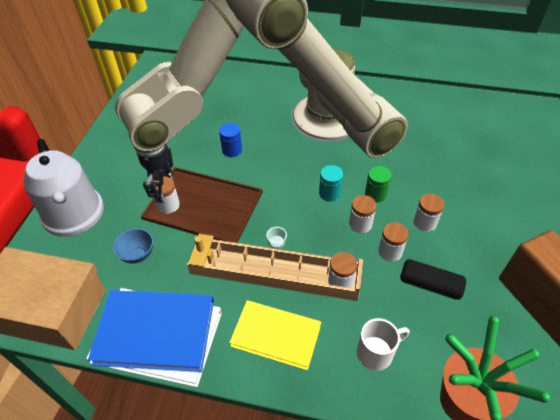

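Call:
move_arm:
  motion:
    - [[0, 0, 0.12], [0, 0, 0], -1]
    - [[0, 0, 0.1], [0, 0, 0], -1]
    - [[0, 0, 0], [0, 0, 0], 1]
    - [[0, 0, 0], [0, 0, 0], 1]
    - [[0, 0, 0], [0, 0, 0], 1]
    - [[0, 0, 0], [0, 0, 0], 1]
    - [[0, 0, -0.5], [0, 0, 0], 1]
    - [[0, 0, -1], [0, 0, 0], 1]
    - [[0, 0, -1], [0, 0, 0], 1]
    - [[0, 0, -1], [0, 0, 0], 1]
    - [[0, 0, -1], [0, 0, 0], 1]
    - [[0, 0, -1], [0, 0, 0], 1]

```text
time_s: 24.85
position: [0.4778, -0.372, 0.1717]
tool_rot: [[-0.028, 1.0, -0.001], [1.0, 0.028, -0.003], [-0.003, -0.002, -1.0]]
ft_force: [0.4, 0.1, 0.2]
grip_width: 0.0855
```

Run:
```python
from h import *
go((.428,.156,.18)); tins()
```

```text
t 24.85 pos [ 0.4778 -0.372   0.1717] yaw 1.58 F [0.38 0.08 0.24] g 0.0855
units [26.46 -1.76 -0.49] turn [-0.0007  0.0014  0.0007]
tin [213.2 162.1] [0.5759 0.1262 0.2411] 0.053
tin [164.7 212.1] [0.5026 0.2415 0.0794] 0.0002
tin [199.4 243.8] [0.4283 0.1564 0.0788] 0.0006
tin [125.8 260.4] [0.388  0.3259 0.079 ] 0.0005
```

Call:
move_arm:
  motion:
    - [[0.5, -0.04, -0.2], [0, 0, 0], 1]
    - [[1, -0.07, -0.2], [0, 0, 0], 1]
    - [[1, -0.07, 0], [0, 0, 0], 1]
    - [[1, -0.07, 0], [0, 0, 0], 1]
    - [[1, -0.07, 0], [0, 0, 0], 1]
    - [[1, -0.07, 0], [0, 0, 0], 1]
    - [[1, -0.07, 0], [0, 0, 0], 1]
    - [[1, -0.07, 0], [0, 0, 0], 1]
    - [[1, -0.07, 0], [0, 0, 0], 1]
    - [[1, -0.07, 0], [0, 0, 0], 1]
    - [[1, -0.07, 0], [0, 0, 0], 1]
    - [[1, -0.07, 0], [0, 0, 0], 1]

```text
time_s: 25.95
position: [0.4497, -0.1275, 0.1791]
tool_rot: [[-0.024, 1.0, -0.004], [1.0, 0.024, -0.002], [-0.002, -0.004, -1.0]]
ft_force: [0.8, 0.6, -0.3]
grip_width: 0.0854
```

Call:
move_arm:
  motion:
    - [[1, -0.07, 0], [0, 0, 0], 1]
    - [[1, -0.07, 0], [0, 0, 0], 1]
    - [[1, -0.07, 0], [0, 0, 0], 1]
    - [[1, -0.07, 0], [0, 0, 0], 1]
    - [[1, -0.07, 0], [0, 0, 0], 1]
    - [[1, -0.07, 0], [0, 0, 0], 1]
    - [[1, -0.07, 0], [0, 0, 0], 1]
    - [[1, -0.07, 0], [0, 0, 0], 1]
    - [[1, -0.07, 0], [0, 0, 0], 1]
    - [[1, -0.07, 0], [0, 0, 0], 1]
    - [[1, -0.07, 0], [0, 0, 0], 1]
    - [[1, -0.07, 0], [0, 0, 0], 1]

```text
time_s: 26.95
position: [0.4135, 0.1308, 0.1768]
tool_rot: [[-0.026, 1.0, -0.015], [1.0, 0.026, 0.002], [0.002, -0.015, -1.0]]
ft_force: [0.4, -1.1, 0.4]
grip_width: 0.0854
```

Run:
```python
from h import *
go((.428,.156,.18))
```

```text
t 26.95 pos [0.4135 0.1308 0.1768] yaw 1.48 F [ 0.36 -1.06  0.44] g 0.0854
units [ 1.24  0.75 -0.17] turn [-0.0072 -0.0009 -0.0002]
```

Call:
move_arm:
  motion:
    - [[0.6, 0.35, 0], [-0.006, 0, 0], 1]
    - [[0.3, 0.2, 0], [0, 0, 0], 1]
    - [[0, 0, 0], [0, 0, 0], 1]

```text
time_s: 27.2
position: [0.4207, 0.1537, 0.1763]
tool_rot: [[-0.031, 1.0, -0.005], [1.0, 0.031, 0.002], [0.003, -0.005, -1.0]]
ft_force: [-0.6, -0.1, -0.3]
grip_width: 0.0854
```

Run:
```python
from h import *
go((.428,.1565,.048))
```

```text
t 27.2 pos [0.4207 0.1537 0.1763] yaw 1.75 F [-0.64 -0.13 -0.3 ] g 0.0854
units [0.11 0.4  6.41] turn [-0.0025 -0.0012  0.0021]
```

Call:
move_arm:
  motion:
    - [[0.1, 0.05, 0.6], [-0.002, -0.001, 0.002], 1]
    - [[0, 0, 1], [0, 0, 0], 1]
    - [[0, 0, 1], [0, 0, 0], 1]
    - [[0, 0, 1], [0, 0, 0], 1]
    - [[0, 0, 1], [0, 0, 0], 1]
    - [[0, 0, 0.9], [0, 0, 0], 1]
    - [[0, 0, 0.5], [0, 0, 0], 1]
    - [[0, 0, 0], [0, 0, 0], 1]

```text
time_s: 27.87
position: [0.4194, 0.1519, 0.052]
tool_rot: [[-0.024, 1.0, -0.003], [1.0, 0.024, -0.001], [-0.001, -0.003, -1.0]]
ft_force: [0.4, 0.6, -0.7]
grip_width: 0.0852
```

Run:
```python
from h import *
go((.428,.1565,.048))
```

```text
t 27.87 pos [0.4194 0.1519 0.052 ] yaw 1.38 F [ 0.36  0.62 -0.67] g 0.0852
units [0.22 0.44 0.2 ] turn [-0.0013  0.0004 -0.001 ]
```

Call:
move_arm:
  motion:
    - [[0.2, 0.4, 0.15], [0, 0, 0], 1]
    - [[0, 0, 0], [0, 0, 0], 1]
    - [[0, 0, 0], [0, 0, 0], -1]
    - [[0, 0, 0], [0, 0, 0], -1]
    - [[0, 0, 0], [0, 0, 0], -1]
    - [[0, 0, 0], [0, 0, 0], -1]
    - [[0, 0, 0], [0, 0, 0], -1]
    - [[0, 0, 0], [0, 0, 0], -1]

```text
time_s: 28.53
position: [0.4286, 0.1554, 0.0513]
tool_rot: [[-0.023, 1.0, -0.001], [1.0, 0.023, -0.001], [-0.001, -0.001, -1.0]]
ft_force: [-0.4, -0.8, -3.0]
grip_width: 0.0608
```

Run:
```python
from h import *
go((.428,.1565,.048))
```

```text
t 28.53 pos [0.4286 0.1554 0.0513] yaw 1.31 F [-0.42 -0.8  -3.  ] g 0.0608
units [ 0.06 -0.03  0.16] turn [-0.0004  0.0005 -0.0016]
```

Call:
move_arm:
  motion:
    - [[0, 0, -0.5], [0, 0, 0], -1]
    - [[0, 0, -1], [0, 0, 0], -1]
    - [[0, 0, -1], [0, 0, 0], -1]
    - [[0, 0, -1], [0, 0, 0], -1]
    - [[0, 0, -1], [0, 0, 0], -1]
    - [[0, 0, -1], [0, 0, 0], -1]
    - [[0, 0, -0.5], [0, 0, 0], -1]
    - [[0, 0, 0], [0, 0, 0], -1]
    - [[0, 0, 0], [0, 0, 0], -1]

```text
time_s: 29.28
position: [0.4262, 0.1553, 0.1751]
tool_rot: [[-0.023, 1.0, -0.007], [1.0, 0.023, -0.002], [-0.001, -0.007, -1.0]]
ft_force: [0.0, 1.1, -2.4]
grip_width: 0.061
```

Run:
```python
from h import *
force(16)
go((.6232,.060,.17)); go((.406,-.307,.17))
```

```text
F mean [ 0.01  0.01 -3.07] se [0.09 0.1  0.13]
t 30.08 pos [0.4264 0.1553 0.1751] yaw 1.33 F [-0.07  1.01 -2.93] g 0.0609
units [-4.99  9.73  0.19] turn [-0.0037  0.0007 -0.0014]
t 30.08 pos [0.4264 0.1553 0.1751] yaw 1.33 F [-0.07  1.01 -2.93] g 0.0609
units [-23.09  -1.55   0.3 ] turn [-0.0037  0.0007 -0.0014]
```

Call:
move_arm:
  motion:
    - [[-0.5, -0.03, 0], [0, 0, 0], -1]
    - [[-1, -0.05, 0], [0, 0, 0], -1]
    - [[-1, -0.05, 0], [0, 0, 0], -1]
    - [[-1, -0.05, 0], [0, 0, 0], -1]
    - [[-1, -0.05, 0], [0, 0, 0], -1]
    - [[-1, -0.05, 0], [0, 0, 0], -1]
    - [[-1, -0.05, 0], [0, 0, 0], -1]
    - [[-1, -0.05, 0], [0, 0, 0], -1]
    - [[-1, -0.05, 0], [0, 0, 0], -1]
    - [[-1, -0.05, 0], [0, 0, 0], -1]
    - [[-1, -0.05, 0], [0, 0, 0], -1]
    - [[-1, -0.05, 0], [0, 0, 0], -1]

```text
time_s: 31.08
position: [0.4178, -0.0878, 0.1763]
tool_rot: [[-0.029, 1.0, -0.006], [1.0, 0.029, -0.003], [-0.003, -0.006, -1.0]]
ft_force: [0.0, 0.4, -2.7]
grip_width: 0.0608
```

Run:
```python
from h import *
go((.406,-.307,.12))
```

```text
t 31.08 pos [ 0.4178 -0.0878  0.1763] yaw 1.67 F [ 0.01  0.4  -2.71] g 0.0608
units [-10.93  -0.89   2.85] turn [-0.003   0.0014  0.0014]
```

Call:
move_arm:
  motion:
    - [[-1, -0.07, 0], [0, 0, 0], -1]
    - [[-1, -0.07, 0], [0, 0, 0], -1]
    - [[-1, -0.07, 0], [0, 0, 0], -1]
    - [[-1, -0.07, 0], [0, 0, 0], -1]
    - [[-1, -0.07, 0.3], [0, 0, 0], -1]
    - [[-1, -0.07, 0.4], [0, 0, 0], -1]
    - [[-1, -0.07, 0.4], [0, 0, 0], -1]
    - [[-1, -0.07, 0.4], [0, 0, 0], -1]
    - [[-1, -0.07, 0.4], [0, 0, 0], -1]
    - [[-0.8, -0.07, 0.4], [0, 0, 0], -1]
    - [[-0.4, 0, 0.4], [0, 0, 0], -1]
    - [[0, 0, 0.2], [0, 0, 0], -1]

```text
time_s: 32.08
position: [0.4026, -0.3126, 0.1182]
tool_rot: [[-0.023, 1.0, -0.004], [1.0, 0.023, -0.009], [-0.009, -0.004, -1.0]]
ft_force: [-1.0, 0.8, -3.8]
grip_width: 0.0606
```

Run:
```python
from h import *
go((.406,-.307,.057))
```

```text
t 32.08 pos [ 0.4026 -0.3126  0.1182] yaw 1.3 F [-0.97  0.77 -3.77] g 0.0606
units [0.3  0.19 3.06] turn [-0.0018  0.0041 -0.0016]
```

Call:
move_arm:
  motion:
    - [[0.1, 0.15, 0.5], [-0.001, 0.004, -0.001], -1]
    - [[0.1, 0, 0.8], [0, 0, 0], -1]
    - [[0, 0, 0.7], [0, 0, 0], -1]
    - [[0, 0, 0.5], [0, 0, 0], -1]
    - [[0, 0, 0.3], [0, 0, 0], -1]
    - [[0, 0, 0.15], [0, 0, 0], -1]
    - [[0, 0, 0], [0, 0, 0], -1]

```text
time_s: 32.67
position: [0.4061, -0.3036, 0.0568]
tool_rot: [[-0.029, 1.0, -0.001], [1.0, 0.029, 0.002], [0.002, -0.001, -1.0]]
ft_force: [0.2, -0.3, -2.7]
grip_width: 0.061
```

Run:
```python
from h import *
go((.406,-.307,.057)); force(3)
```

```text
t 32.67 pos [ 0.4061 -0.3036  0.0568] yaw 1.65 F [ 0.24 -0.33 -2.68] g 0.061
units [-0.17 -0.01 -0.01] turn [-0.0003 -0.0009  0.0013]
F mean [ 0.05  0.19 -1.56] se [0.11 0.45 0.78]
```

Contact reached; release and lift, then look.

Call:
move_arm:
  motion:
    - [[0, 0, 0.05], [0, 0, 0], -1]
    - [[0, 0, 0], [0, 0, 0], 1]
    - [[0, 0, 0], [0, 0, 0], 1]
    - [[0, 0, 0], [0, 0, 0], 1]
    - [[0, 0, 0], [0, 0, 0], 1]
    - [[0, 0, -0.5], [0, 0, 0], 1]
    - [[0, 0, -1], [0, 0, 0], 1]
    - [[0, 0, -1], [0, 0, 0], 1]
    - [[0, 0, -1], [0, 0, 0], 1]
    - [[0, 0, -1], [0, 0, 0], 1]
    - [[0, 0, -1], [0, 0, 0], 1]

```text
time_s: 33.73
position: [0.4057, -0.3024, 0.1678]
tool_rot: [[-0.029, 1.0, -0.004], [1.0, 0.029, 0.007], [0.007, -0.004, -1.0]]
ft_force: [0.1, -0.1, 0.7]
grip_width: 0.0855
```

Run:
```python
from h import *
go((.5025,.2415,.18));S=cam("scene","s9"); tins(None,S)
```

```text
t 33.73 pos [ 0.4057 -0.3024  0.1678] yaw 1.66 F [ 0.1  -0.14  0.74] g 0.0855
units [27.05  5.62 -0.44] turn [-0.0018 -0.0034  0.0013]
tin [213.2 162.1] [0.5948 0.1708 0.1811] 0.1172
tin [164.8 212.1] [0.5026 0.2414 0.0793] 0.0
tin [396.6 209.4] [ 0.5584 -0.0039  0.3139] 0.4922
tin [125.9 260.5] [0.3878 0.3259 0.0787] 0.0003
```

View pics/s9.png

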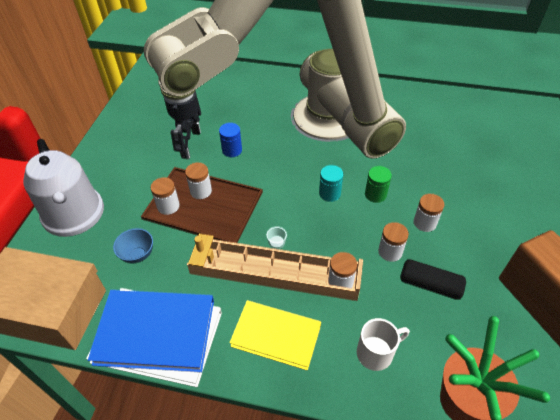

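Call:
move_arm:
  motion:
    - [[0.5, 0.1, -0.2], [0, -0.003, 0], 1]
    - [[1, 0.2, -0.2], [0, 0, 0], 1]
    - [[1, 0.2, 0], [0, 0, 0], 1]
    - [[1, 0.2, 0], [0, 0, 0], 1]
    - [[1, 0.2, 0], [0, 0, 0], 1]
    - [[1, 0.2, 0], [0, 0, 0], 1]
    - [[1, 0.2, 0], [0, 0, 0], 1]
    - [[1, 0.2, 0], [0, 0, 0], 1]
    - [[1, 0.2, 0], [0, 0, 0], 1]
    - [[1, 0.2, 0], [0, 0, 0], 1]
    - [[1, 0.2, 0], [0, 0, 0], 1]
    - [[1, 0.2, 0], [0, 0, 0], 1]

```text
time_s: 34.83
position: [0.443, -0.056, 0.1701]
tool_rot: [[-0.024, 1.0, -0.011], [1.0, 0.024, 0.001], [0.002, -0.011, -1.0]]
ft_force: [-0.4, 0.0, -0.6]
grip_width: 0.0855
```

Call:
move_arm:
  motion:
    - [[1, 0.22, 0], [0, 0, 0], 1]
    - [[1, 0.22, 0], [0, 0, 0], 1]
    - [[1, 0.22, 0], [0, 0, 0], 1]
    - [[1, 0.22, 0], [0, 0, 0], 1]
    - [[1, 0.22, 0], [0, 0, 0], 1]
    - [[1, 0.22, 0], [0, 0, 0], 1]
    - [[1, 0.22, 0], [0, 0, 0], 1]
    - [[1, 0.22, 0], [0, 0, 0], 1]
    - [[1, 0.22, 0], [0, 0, 0], 1]
    - [[1, 0.22, 0], [0, 0, 0], 1]
    - [[1, 0.22, 0], [0, 0, 0], 1]
    - [[1, 0.22, 0], [0, 0, 0], 1]

```text
time_s: 35.83
position: [0.4803, 0.2059, 0.161]
tool_rot: [[-0.027, 0.999, -0.028], [1.0, 0.027, 0.002], [0.002, -0.028, -1.0]]
ft_force: [0.4, 0.3, 0.0]
grip_width: 0.0853
```

Run:
```python
from h import *
go((.5025,.2415,.18))
```

```text
t 35.83 pos [0.4803 0.2059 0.161 ] yaw 1.54 F [0.37 0.26 0.01] g 0.0853
units [ 1.75  1.13 -0.98] turn [-0.0135 -0.0012  0.0003]
```

Call:
move_arm:
  motion:
    - [[0.8, 0.4, -0.2], [-0.012, 0, 0], 1]
    - [[0.6, 0.3, 0], [0, 0, 0], 1]
    - [[0, 0, 0], [0, 0, 0], 1]
    - [[0, 0, 0], [0, 0, 0], 1]

```text
time_s: 36.17
position: [0.4902, 0.2409, 0.1614]
tool_rot: [[-0.032, 0.999, -0.008], [0.999, 0.032, 0.001], [0.002, -0.008, -1.0]]
ft_force: [-0.5, -0.1, 0.2]
grip_width: 0.0855
```

Run:
```python
from h import *
go((.5025,.2415,.048))
```

```text
t 36.17 pos [0.4902 0.2409 0.1614] yaw 1.86 F [-0.47 -0.14  0.16] g 0.0855
units [0.   0.66 5.66] turn [-0.0039 -0.0008  0.003 ]
```

Call:
move_arm:
  motion:
    - [[0, 0.5, 0.5], [-0.004, 0, 0.002], 1]
    - [[0, 0, 1], [0, 0, 0], 1]
    - [[0, 0, 1], [0, 0, 0], 1]
    - [[0, 0, 1], [0, 0, 0], 1]
    - [[0, 0, 0.9], [0, 0, 0], 1]
    - [[0, 0, 0.6], [0, 0, 0], 1]
    - [[0, 0, 0.2], [0, 0, 0], 1]
    - [[0, 0, 0], [0, 0, 0], 1]

```text
time_s: 36.83
position: [0.4955, 0.2368, 0.0515]
tool_rot: [[-0.025, 1.0, -0.004], [1.0, 0.025, -0.001], [-0.001, -0.004, -1.0]]
ft_force: [0.6, 0.7, -0.5]
grip_width: 0.0854
```

Run:
```python
from h import *
go((.5025,.2415,.048))
```

```text
t 36.83 pos [0.4955 0.2368 0.0515] yaw 1.41 F [ 0.58  0.73 -0.54] g 0.0854
units [0.23 0.36 0.17] turn [-0.0021  0.0003 -0.0008]
```

Call:
move_arm:
  motion:
    - [[0.2, 0.33, 0.15], [-0.001, 0, 0], 1]
    - [[0, 0, 0], [0, 0, 0], 1]
    - [[0, 0, 0], [0, 0, 0], -1]
    - [[0, 0, 0], [0, 0, 0], -1]
    - [[0, 0, 0], [0, 0, 0], -1]
    - [[0, 0, 0], [0, 0, 0], -1]
    - [[0, 0, 0], [0, 0, 0], -1]
    - [[0, 0, 0], [0, 0, 0], -1]

```text
time_s: 37.5
position: [0.503, 0.2409, 0.0508]
tool_rot: [[-0.024, 1.0, 0.001], [1.0, 0.024, -0.0], [-0.0, 0.001, -1.0]]
ft_force: [-0.0, 0.3, -1.8]
grip_width: 0.0607
```

Run:
```python
from h import *
go((.5025,.2415,.048))
```

```text
t 37.5 pos [0.503  0.2409 0.0508] yaw 1.37 F [-0.02  0.31 -1.77] g 0.0607
units [ 0.03 -0.02  0.14] turn [ 0.0003  0.0001 -0.001 ]
```

Call:
move_arm:
  motion:
    - [[0, 0, -0.5], [0, 0, 0], -1]
    - [[0, 0, -1], [0, 0, 0], -1]
    - [[0, 0, -1], [0, 0, 0], -1]
    - [[0, 0, -1], [0, 0, 0], -1]
    - [[0, 0, -1], [0, 0, 0], -1]
    - [[0, 0, -1], [0, 0, 0], -1]
    - [[0, 0, -0.5], [0, 0, 0], -1]
    - [[0, 0, 0], [0, 0, 0], -1]
    - [[0, 0, 0], [0, 0, 0], -1]

```text
time_s: 38.25
position: [0.4989, 0.2401, 0.1757]
tool_rot: [[-0.024, 1.0, -0.013], [1.0, 0.024, -0.003], [-0.003, -0.013, -1.0]]
ft_force: [-0.1, -0.1, -7.5]
grip_width: 0.0605
```

Run:
```python
from h import *
force(16)
go((.6232,.060,.17)); go((.492,-.255,.17))
```

```text
F mean [-0.2   0.21 -7.28] se [0.15 0.13 0.13]
t 39.05 pos [0.4992 0.2401 0.1756] yaw 1.38 F [ 0.15  0.22 -7.  ] g 0.0611
units [-9.15  5.98  0.23] turn [-0.006   0.0014 -0.001 ]
t 39.05 pos [0.4992 0.2401 0.1756] yaw 1.38 F [ 0.15  0.22 -7.  ] g 0.0611
units [-24.74  -0.95   0.36] turn [-0.006   0.0014 -0.001 ]
```

Call:
move_arm:
  motion:
    - [[-0.5, 0.3, 0], [-0.003, 0, 0], -1]
    - [[-1, 0.65, 0], [0, 0, 0], -1]
    - [[-1, 0.65, 0], [0, 0, 0], -1]
    - [[-1, 0.65, 0], [0, 0, 0], -1]
    - [[-1, 0.65, 0], [0, 0, 0], -1]
    - [[-1, 0.65, 0], [0, 0, 0], -1]
    - [[-1, 0.65, 0], [0, 0, 0], -1]
    - [[-1, 0.65, 0], [0, 0, 0], -1]
    - [[-0.9, 0.6, 0], [0, 0, 0], -1]
    - [[-0.5, 0.3, 0], [0, 0, 0], -1]
    - [[0, 0, 0], [0, 0, 0], -1]
    - [[0, 0, 0], [0, 0, 0], -1]

```text
time_s: 40.05
position: [0.6249, 0.0517, 0.1744]
tool_rot: [[-0.025, 1.0, -0.005], [1.0, 0.025, -0.005], [-0.005, -0.005, -1.0]]
ft_force: [0.5, 0.3, -6.8]
grip_width: 0.0605
```

Run:
```python
from h import *
go((.6245,.060,.110))
```

```text
t 40.05 pos [0.6249 0.0517 0.1744] yaw 1.41 F [ 0.47  0.28 -6.8 ] g 0.0605
units [0.43 0.   3.22] turn [-0.0023  0.0022 -0.0007]
```

Call:
move_arm:
  motion:
    - [[0.4, 0, 0.4], [-0.002, 0.002, 0], -1]
    - [[0, 0, 0.8], [0, 0, 0], -1]
    - [[0, 0, 0.8], [0, 0, 0], -1]
    - [[0, 0, 0.8], [0, 0, 0], -1]
    - [[0, 0, 0.3], [0, 0, 0], -1]
    - [[0, 0, 0], [0, 0, 0], -1]

```text
time_s: 40.55
position: [0.6216, 0.0675, 0.1091]
tool_rot: [[-0.03, 1.0, 0.0], [1.0, 0.03, 0.002], [0.002, 0.001, -1.0]]
ft_force: [1.4, -5.1, -4.0]
grip_width: 0.0607
```

Run:
```python
from h import *
go((.6245,.060,.059))
S=cam("scene");T=cam("top")
cv2.imwrite("pics/s10.png",cv2.resize(S["img"][200:310,250:380],None,fx=5,fy=5,interpolation=cv2.INTER_CUBIC))
```

```text
t 40.55 pos [0.6216 0.0675 0.1091] yaw 1.74 F [ 1.39 -5.1  -3.98] g 0.0607
units [-0.38  0.13  2.5 ] turn [ 0.0002 -0.0011  0.002 ]
```

View pics/s10.png

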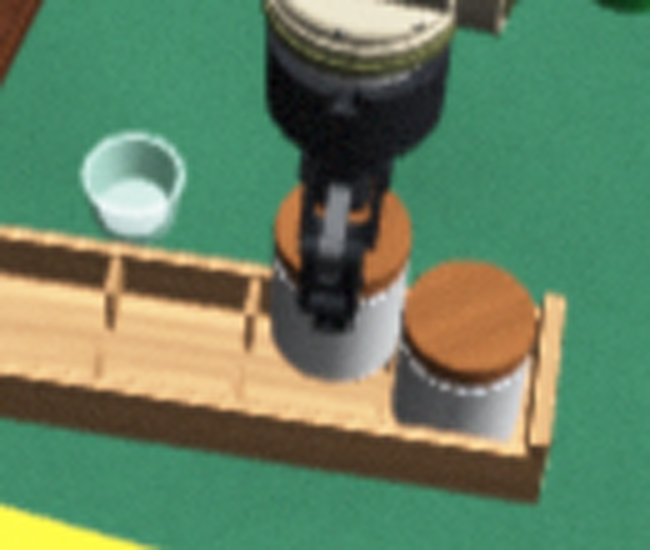

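Call:
move_arm:
  motion:
    - [[-0.35, 0.1, 0], [0, 0, 0.002], -1]
    - [[0, 0, 0], [0, 0, 0], -1]
    - [[0, 0, 0], [0, 0, 0], -1]

```text
time_s: 40.9
position: [0.6253, 0.0606, 0.113]
tool_rot: [[-0.026, 1.0, 0.006], [1.0, 0.026, 0.003], [0.003, 0.006, -1.0]]
ft_force: [-0.8, 0.6, -7.4]
grip_width: 0.0606
```

Run:
```python
from h import *
go((.6245,.060,.059));force(4)
```

```text
t 40.9 pos [0.6253 0.0606 0.113 ] yaw 1.49 F [-0.81  0.59 -7.41] g 0.0606
units [-0.03 -0.06  2.7 ] turn [ 0.0028 -0.0014 -0.    ]
F mean [ 0.11  0.13 -7.66] se [0.26 0.06 0.14]
```

Call:
move_arm:
  motion:
    - [[-0.03, -0.05, 0.5], [0.002, -0.001, 0], -1]
    - [[0, 0, 0.5], [0, 0, 0], -1]
    - [[0, 0, 0.5], [0, 0, 0], -1]
    - [[0, 0, 0.4], [0, 0, 0], -1]
    - [[0, 0, 0.3], [0, 0, 0], -1]
    - [[0, 0, 0.1], [0, 0, 0], -1]
    - [[0, 0, 0], [0, 0, 0], -1]

```text
time_s: 41.68
position: [0.6231, 0.0602, 0.0598]
tool_rot: [[-0.026, 1.0, -0.003], [1.0, 0.026, 0.001], [0.001, -0.003, -1.0]]
ft_force: [-0.1, -0.4, -7.7]
grip_width: 0.0605
```

Run:
```python
from h import *
go((.6245,.060,.059));force(3)
```

```text
t 41.68 pos [0.6231 0.0602 0.0598] yaw 1.51 F [-0.14 -0.41 -7.73] g 0.0605
units [-0.01  0.07  0.04] turn [-0.0013 -0.0005  0.0001]
F mean [-0.05  0.33 -7.3 ] se [0.11 0.23 0.02]
```

Call:
move_arm:
  motion:
    - [[0, 0, 0.15], [0, 0, 0], -1]
    - [[0, 0, 0.1], [0, 0, 0], -1]
    - [[0, 0, 0], [0, 0, 0], 1]
    - [[0, 0, 0], [0, 0, 0], 1]
    - [[0, 0, 0], [0, 0, 0], 1]
    - [[0, 0, 0], [0, 0, 0], 1]
    - [[0, 0, -0.5], [0, 0, 0], 1]
    - [[0, 0, -1], [0, 0, 0], 1]
    - [[0, 0, -1], [0, 0, 0], 1]
    - [[0, 0, -1], [0, 0, 0], 1]
    - [[0, 0, -1], [0, 0, 0], 1]
    - [[0, 0, -1], [0, 0, 0], 1]

```text
time_s: 42.83
position: [0.6247, 0.06, 0.1776]
tool_rot: [[-0.026, 1.0, 0.008], [1.0, 0.026, -0.0], [-0.0, 0.008, -1.0]]
ft_force: [-0.2, -0.3, 0.6]
grip_width: 0.0855
```

Run:
```python
from h import *
go((.388,.326,.18))
S=cam("scene");T=cam("top");tins(T,S)
cv2.imwrite("pics/s11.png",cv2.resize(S["img"][200:310,250:380],None,fx=5,fy=5,interpolation=cv2.INTER_CUBIC))
```

```text
t 42.83 pos [0.6247 0.06   0.1776] yaw 1.51 F [-0.23 -0.31  0.6 ] g 0.0855
units [ 13.61 -11.48  -0.22] turn [0.0039 0.0002 0.0001]
tin [354.3 252.9] [ 0.441  -0.0978 -0.1422] 0.2866
```

View pics/s11.png

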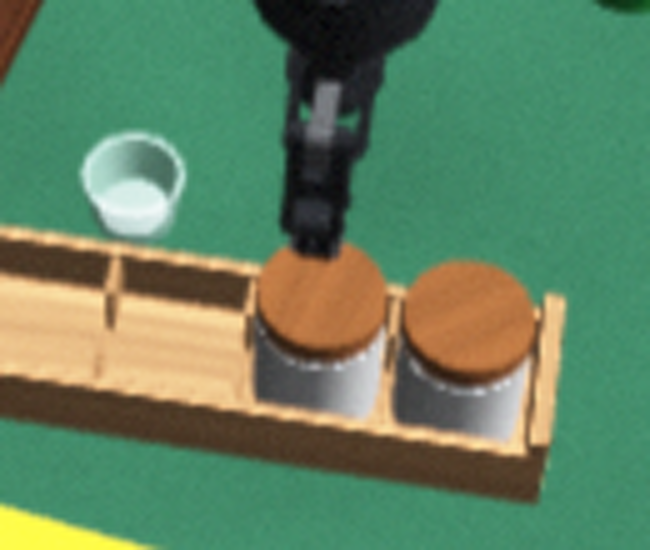

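Run:
```python
from h import *
S=cam("scene","s12");T=cam("top","t12")
print(*[b for b in blobs(S,(4,130,70),(14,255,255),100,460)[0]],sep="\n")
print(*[b for b in blobs(T,(4,130,70),(14,255,255),100,700)[0]],sep="\n")
```

```text
(array([431.7, 203.3]), [420, 194, 24, 21, 349])
(array([314.1, 259.7]), [301, 249, 27, 23, 454])
(array([476.3, 353.7]), [468, 348, 15, 18, 130])
(array([495.2, 362.1]), [489, 354, 15, 18, 123])
(array([508.4, 377.8]), [497, 371, 21, 13, 130])
(array([506.7, 402. ]), [496, 391, 23, 27, 405])
(array([ 62.4, 414.8]), [52, 407, 24, 13, 175])
(array([384.2, 224.8]), [357, 220, 49, 10, 230])
(array([354.5, 252.8]), [326, 247, 51, 13, 267])
(array([119.8, 257.9]), [113, 248, 16, 24, 207])
(array([391.2, 273.9]), [369, 270, 43, 8, 113])
```

View pics/t12.png

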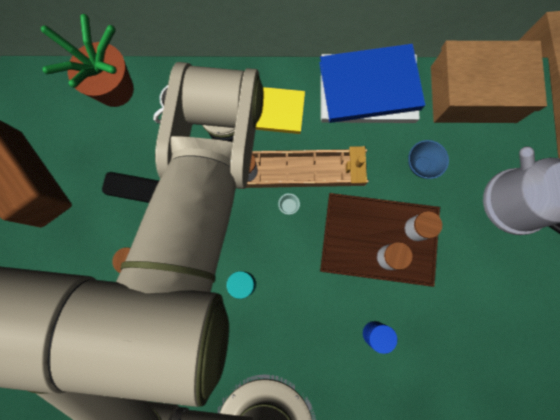

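View pics/s12.png

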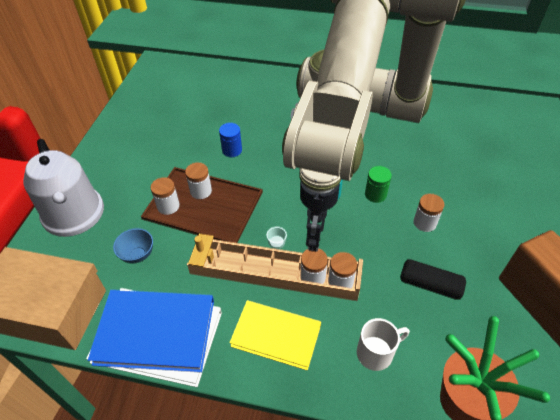

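Call:
move_arm:
  motion:
    - [[0.5, -0.4, 0], [0.003, 0, 0], 1]
    - [[1, -0.85, 0], [0, 0, 0], 1]
    - [[1, -0.85, 0], [0, 0, 0], 1]
    - [[1, -0.85, 0], [0, 0, 0], 1]
    - [[1, -0.85, 0], [0, 0, 0], 1]
    - [[1, -0.85, 0], [0, 0, 0], 1]
    - [[1, -0.85, 0], [0, 0, 0], 1]
    - [[1, -0.85, 0], [0, 0, 0], 1]
    - [[1, -0.85, 0], [0, 0, 0], 1]
    - [[1, -0.85, 0], [0, 0, 0], 1]
    - [[1, -0.8, 0], [0, 0, 0], 1]
    - [[1, -0.8, 0], [0, 0, 0], 1]

```text
time_s: 44.03
position: [0.406, 0.2947, 0.1654]
tool_rot: [[-0.021, 0.999, -0.027], [1.0, 0.021, -0.004], [-0.004, -0.027, -1.0]]
ft_force: [-0.1, 0.4, -0.4]
grip_width: 0.0855
```

Run:
```python
from h import *
go((.388,.326,.17))
```

```text
t 44.03 pos [0.406  0.2947 0.1654] yaw 1.18 F [-0.12  0.42 -0.39] g 0.0855
units [ 1.58 -0.87 -0.21] turn [-0.013   0.0018 -0.0026]
```

Call:
move_arm:
  motion:
    - [[0.7, -0.4, 0], [-0.011, 0.001, -0.002], 1]
    - [[0.4, -0.2, 0], [0, 0, 0], 1]
    - [[0, 0, 0], [0, 0, 0], 1]
    - [[0, 0, 0], [0, 0, 0], 1]

```text
time_s: 44.37
position: [0.3855, 0.3203, 0.163]
tool_rot: [[-0.032, 0.999, -0.012], [0.999, 0.032, -0.005], [-0.004, -0.012, -1.0]]
ft_force: [0.8, 0.1, -0.2]
grip_width: 0.0853
```

Run:
```python
from h import *
go((.388,.3258,.048))
```

```text
t 44.37 pos [0.3855 0.3203 0.163 ] yaw 1.82 F [ 0.78  0.11 -0.25] g 0.0853
units [0.29 0.2  5.75] turn [-0.0059  0.002   0.0026]
```

Call:
move_arm:
  motion:
    - [[0.25, 0.1, 0.5], [-0.006, 0.002, 0.002], 1]
    - [[0, 0, 1], [0, 0, 0], 1]
    - [[0, 0, 1], [0, 0, 0], 1]
    - [[0, 0, 1], [0, 0, 0], 1]
    - [[0, 0, 0.9], [0, 0, 0], 1]
    - [[0, 0, 0.6], [0, 0, 0], 1]
    - [[0, 0, 0.2], [0, 0, 0], 1]
    - [[0, 0, 0], [0, 0, 0], 1]

```text
time_s: 45.03
position: [0.3927, 0.3197, 0.0535]
tool_rot: [[-0.018, 1.0, -0.002], [1.0, 0.018, -0.002], [-0.002, -0.002, -1.0]]
ft_force: [0.6, 0.1, 0.1]
grip_width: 0.0852
```

Run:
```python
from h import *
go((.388,.3258,.048))
```

```text
t 45.03 pos [0.3927 0.3197 0.0535] yaw 1.02 F [0.63 0.08 0.15] g 0.0852
units [ 0.31 -0.23  0.27] turn [-0.0008  0.0009 -0.004 ]
```

Call:
move_arm:
  motion:
    - [[0.28, -0.22, 0.25], [0, 0, -0.002], 1]
    - [[0, 0, 0], [0, 0, 0], 1]
    - [[0, 0, 0], [0, 0, 0], -1]
    - [[0, 0, 0], [0, 0, 0], -1]
    - [[0, 0, 0], [0, 0, 0], -1]
    - [[0, 0, 0], [0, 0, 0], -1]
    - [[0, 0, 0], [0, 0, 0], -1]
    - [[0, 0, 0], [0, 0, 0], -1]

```text
time_s: 45.7
position: [0.3889, 0.3253, 0.0501]
tool_rot: [[-0.021, 1.0, 0.0], [1.0, 0.021, -0.001], [-0.001, 0.0, -1.0]]
ft_force: [0.5, -0.2, -3.2]
grip_width: 0.0611
```

Run:
```python
from h import *
go((.388,.3258,.048))
```

```text
t 45.7 pos [0.3889 0.3253 0.0501] yaw 1.22 F [ 0.45 -0.2  -3.18] g 0.0611
units [ 0.02 -0.04  0.11] turn [ 0.0001  0.0004 -0.0023]
```

Call:
move_arm:
  motion:
    - [[0, 0, -0.5], [0, 0, 0], -1]
    - [[0, 0, -1], [0, 0, 0], -1]
    - [[0, 0, -1], [0, 0, 0], -1]
    - [[0, 0, -1], [0, 0, 0], -1]
    - [[0, 0, -1], [0, 0, 0], -1]
    - [[0, 0, -1], [0, 0, 0], -1]
    - [[0, 0, -0.5], [0, 0, 0], -1]
    - [[0, 0, 0], [0, 0, 0], -1]
    - [[0, 0, 0], [0, 0, 0], -1]

```text
time_s: 46.45
position: [0.3855, 0.3235, 0.1703]
tool_rot: [[-0.021, 1.0, -0.013], [1.0, 0.021, -0.008], [-0.008, -0.014, -1.0]]
ft_force: [-0.8, -1.3, -7.5]
grip_width: 0.0608
```

Run:
```python
from h import *
force(16)
go((.6255,-.010,.17)); go((.492,-.255,.17))
```

```text
F mean [ 0.07  0.05 -6.99] se [0.13 0.1  0.1 ]
t 47.25 pos [0.3858 0.3237 0.1707] yaw 1.2 F [-0.89 -0.25 -6.74] g 0.061
units [-1.693e+01  1.163e+01  1.000e-02] turn [-0.0062  0.0035 -0.0025]
t 47.25 pos [0.3858 0.3237 0.1707] yaw 1.2 F [-0.89 -0.25 -6.74] g 0.061
units [-29.04   4.7    0.18] turn [-0.0062  0.0035 -0.0025]
```

Call:
move_arm:
  motion:
    - [[-0.5, 0.35, -0.2], [-0.003, 0.002, 0], -1]
    - [[-1, 0.69, -0.1], [0, 0, 0], -1]
    - [[-1, 0.69, 0], [0, 0, 0], -1]
    - [[-1, 0.69, 0], [0, 0, 0], -1]
    - [[-1, 0.69, 0], [0, 0, 0], -1]
    - [[-1, 0.69, 0], [0, 0, 0], -1]
    - [[-1, 0.69, 0], [0, 0, 0], -1]
    - [[-1, 0.69, 0], [0, 0, 0], -1]
    - [[-1, 0.69, 0], [0, 0, 0], -1]
    - [[-1, 0.69, 0], [0, 0, 0], -1]
    - [[-1, 0.69, 0], [0, 0, 0], -1]
    - [[-1, 0.69, 0], [0, 0, 0], -1]

```text
time_s: 48.25
position: [0.554, 0.0906, 0.1765]
tool_rot: [[-0.029, 1.0, -0.007], [1.0, 0.029, -0.001], [-0.001, -0.007, -1.0]]
ft_force: [1.2, 0.4, -6.8]
grip_width: 0.0608
```

Run:
```python
from h import *
go((.6265,-.010,.17))
```

```text
t 48.25 pos [0.554  0.0906 0.1765] yaw 1.65 F [ 1.17  0.41 -6.83] g 0.0608
units [-5.13  3.48  0.3 ] turn [-0.0035  0.0005  0.0012]
```

Call:
move_arm:
  motion:
    - [[-1, 0.67, 0], [-0.003, 0, 0], -1]
    - [[-1, 0.67, 0], [0, 0, 0], -1]
    - [[-1, 0.67, 0], [0, 0, 0], -1]
    - [[-0.8, 0.55, 0], [0, 0, 0], -1]
    - [[-0.5, 0.4, 0], [0, 0, 0], -1]
    - [[0, 0, 0], [0, 0, 0], -1]
    - [[0, 0, 0], [0, 0, 0], -1]

```text
time_s: 48.83
position: [0.6204, -0.0035, 0.1741]
tool_rot: [[-0.023, 1.0, -0.002], [1.0, 0.023, -0.002], [-0.002, -0.003, -1.0]]
ft_force: [-1.2, 0.3, -7.2]
grip_width: 0.0606
```

Run:
```python
from h import *
go((.6265,-.010,.11))
```

```text
t 48.83 pos [ 0.6204 -0.0035  0.1741] yaw 1.32 F [-1.22  0.34 -7.2 ] g 0.0606
units [-0.32  0.31  3.21] turn [-0.0012  0.0009 -0.0015]
```

Call:
move_arm:
  motion:
    - [[-0.25, 0.15, 0.4], [0, 0, -0.001], -1]
    - [[0, 0, 0.7], [0, 0, 0], -1]
    - [[0, 0, 0.7], [0, 0, 0], -1]
    - [[0, 0, 0.6], [0, 0, 0], -1]
    - [[0, 0, 0.2], [0, 0, 0], -1]
    - [[0, 0, 0], [0, 0, 0], -1]

```text
time_s: 49.33
position: [0.622, -0.0064, 0.1181]
tool_rot: [[-0.029, 1.0, -0.004], [1.0, 0.029, -0.001], [-0.001, -0.004, -1.0]]
ft_force: [-0.6, 0.0, -7.3]
grip_width: 0.0611
```

Run:
```python
from h import *
go((.6265,-.010,.059))
```

```text
t 49.33 pos [ 0.622  -0.0064  0.1181] yaw 1.67 F [-0.58  0.   -7.32] g 0.0611
units [-0.18  0.23  2.95] turn [-0.002   0.0005  0.0014]
```

Call:
move_arm:
  motion:
    - [[-0.15, 0.2, 0.2], [0, 0, 0.001], -1]
    - [[0, 0, 0.3], [0, 0, 0], -1]
    - [[0, 0, 0], [0, 0, 0], -1]

```text
time_s: 49.58
position: [0.6267, -0.009, 0.1081]
tool_rot: [[-0.028, 1.0, -0.003], [1.0, 0.028, -0.001], [-0.001, -0.003, -1.0]]
ft_force: [-1.0, 0.2, -7.4]
grip_width: 0.061
```

Run:
```python
from h import *
go((.6265,-.010,.059))
S=cam("scene")
cv2.imwrite("pics/s13.png",cv2.resize(S["img"][200:310,250:380],None,fx=5,fy=5,interpolation=cv2.INTER_CUBIC))
```

```text
t 49.58 pos [ 0.6267 -0.009   0.1081] yaw 1.61 F [-0.97  0.2  -7.39] g 0.061
units [-0.05 -0.    2.45] turn [-0.0014  0.0006  0.0009]
```

View pics/s13.png

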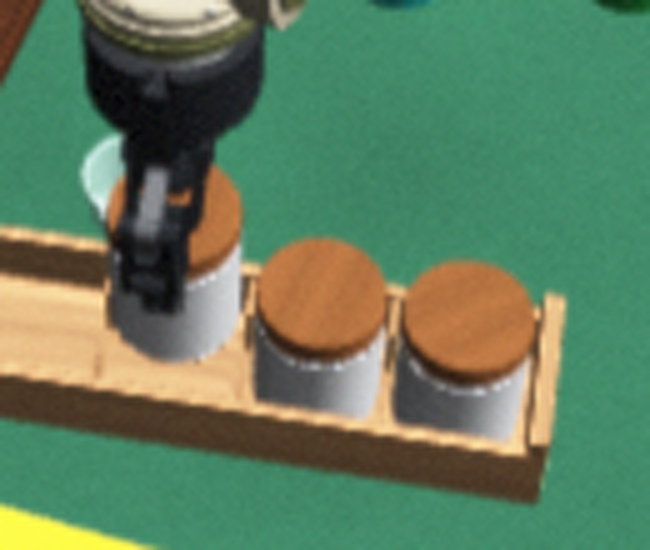

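Call:
move_arm:
  motion:
    - [[-0.04, 0, 0.5], [0, 0, 0], -1]
    - [[0, 0, 0.5], [0, 0, 0], -1]
    - [[0, 0, 0.5], [0, 0, 0], -1]
    - [[0, 0, 0.4], [0, 0, 0], -1]
    - [[0, 0, 0.2], [0, 0, 0], -1]
    - [[0, 0, 0.1], [0, 0, 0], -1]
    - [[0, 0, 0], [0, 0, 0], -1]

```text
time_s: 50.22
position: [0.6271, -0.0102, 0.0603]
tool_rot: [[-0.028, 1.0, -0.001], [1.0, 0.028, -0.002], [-0.002, -0.001, -1.0]]
ft_force: [-0.6, 0.7, -6.1]
grip_width: 0.0608
```

Run:
```python
from h import *
go((.6265,-.010,.058));force(4)
```

```text
t 50.22 pos [ 0.6271 -0.0102  0.0603] yaw 1.6 F [-0.61  0.75 -6.15] g 0.0608
units [ 0.01 -0.03  0.11] turn [-0.0006  0.0009  0.0008]
F mean [ 0.09 -0.39 -6.7 ] se [0.39 0.2  0.4 ]
```

Call:
move_arm:
  motion:
    - [[0, 0, 0.15], [0, 0, 0], -1]
    - [[0, 0, 0.12], [0, 0, 0], -1]
    - [[0, 0, 0], [0, 0, 0], 1]
    - [[0, 0, 0], [0, 0, 0], 1]
    - [[0, 0, 0], [0, 0, 0], 1]
    - [[0, 0, 0], [0, 0, 0], 1]
    - [[0, 0, -0.5], [0, 0, 0], 1]
    - [[0, 0, -1], [0, 0, 0], 1]
    - [[0, 0, -1], [0, 0, 0], 1]
    - [[0, 0, -1], [0, 0, 0], 1]
    - [[0, 0, -1], [0, 0, 0], 1]
    - [[0, 0, -1], [0, 0, 0], 1]

```text
time_s: 51.42
position: [0.6283, -0.0102, 0.1761]
tool_rot: [[-0.028, 1.0, 0.008], [1.0, 0.028, -0.004], [-0.004, 0.008, -1.0]]
ft_force: [0.0, 0.3, 1.8]
grip_width: 0.0852
```

Run:
```python
from h import *
go((.6295,-.222,.18))
S=cam("scene","s14");T=cam("top","t14");tins(T,S)
```

```text
t 51.42 pos [ 0.6283 -0.0102  0.1761] yaw 1.61 F [0.04 0.31 1.82] g 0.0852
units [-10.59  -0.24  -0.16] turn [0.0036 0.0019 0.0009]
tin [354.4 252.7] [ 0.4294 -0.152  -0.1981] 0.1967
```

View pics/s14.png

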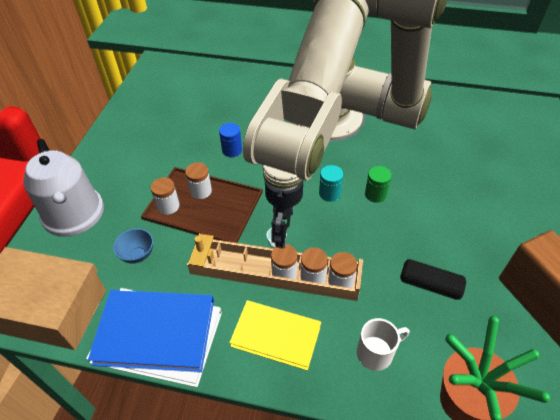

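View pics/t14.png

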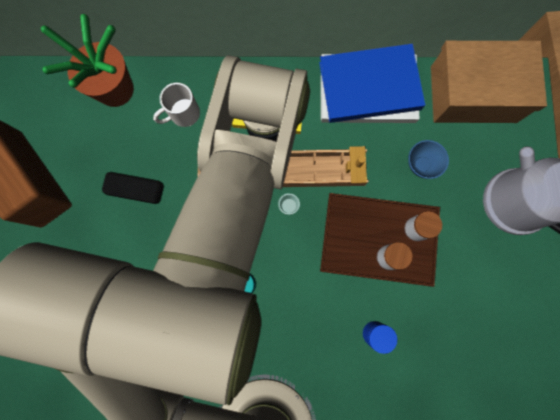

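Call:
move_arm:
  motion:
    - [[-0.5, -0.01, 0], [0.003, 0.001, 0], 1]
    - [[-1, -0.02, 0], [0, 0, 0], 1]
    - [[-1, -0.02, 0], [0, 0, 0], 1]
    - [[-1, -0.02, 0], [0, 0, 0], 1]
    - [[-1, -0.02, 0], [0, 0, 0], 1]
    - [[-1, -0.02, 0], [0, 0, 0], 1]
    - [[-1, -0.02, 0], [0, 0, 0], 1]
    - [[-1, -0.02, 0], [0, 0, 0], 1]
    - [[-1, -0.02, 0], [0, 0, 0], 1]
    - [[-1, 0, 0], [0, 0, 0], 1]
    - [[-0.7, 0, 0], [0, 0, 0], 1]
    - [[0, 0, 0], [0, 0, 0], 1]

```text
time_s: 52.52
position: [0.6282, -0.23, 0.1733]
tool_rot: [[-0.028, 1.0, -0.005], [1.0, 0.028, 0.002], [0.002, -0.005, -1.0]]
ft_force: [0.8, 0.7, 0.8]
grip_width: 0.0852
```

Run:
```python
from h import *
go((.630,-.2215,.07))
S=cam("scene");T=cam("top");tins(T,S)
cv2.imwrite("pics/s15.png",cv2.resize(S["img"][150:300,130:370],None,fx=3,fy=3,interpolation=cv2.INTER_CUBIC))
```

```text
t 52.52 pos [ 0.6282 -0.23    0.1733] yaw 1.62 F [0.81 0.66 0.75] g 0.0852
units [0.41 0.13 5.17] turn [-0.0024 -0.001   0.001 ]
tin [271.9 160.3] [ 0.6459 -0.1375  0.2675] 0.2753
tin [212.9 162.1] [ 0.6544 -0.0713  0.3486] 0.3691
tin [242.  161.5] [ 0.6501 -0.102   0.3076] 0.3254
tin [427.8 224. ] [ 0.4809 -0.3805  0.0769] 0.0052
```

View pics/s15.png

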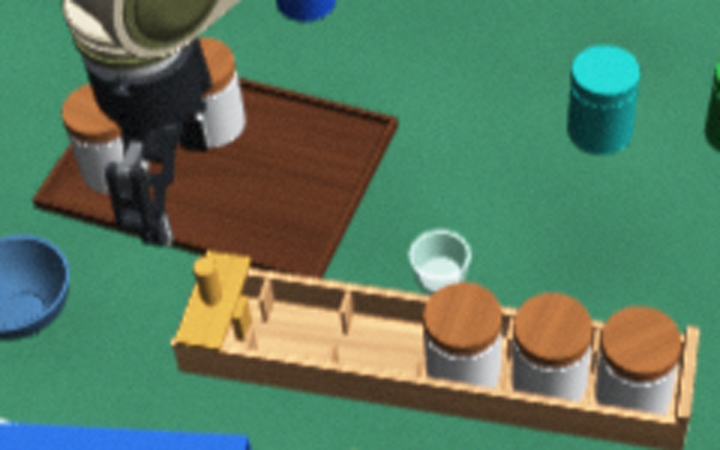

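Run:
```python
from h import *
S=cam("scene");T=cam("top")
print(plane(S,198.7,238,.1))
sb=[b for b in blobs(S,(4,130,70),(14,255,255),300,800)[0] if 240<b[0][1]<290 and b[0][0]>250]
print(sb)
for t in [(212.9,162.1),(242,161.5),(271.9,160.3)]:
    print(plane(T,*t,.089).round(4),[ (tri(T,t,S,s[0])[0].round(4),tri(T,t,S,s[0])[1].round(4)) for s in sb])
```

```text
[ 0.63031239 -0.21880272  0.1       ]
[(array([283.9, 255.6]), [270, 245, 29, 23, 473]), (array([314.1, 259.2]), [301, 248, 27, 24, 477]), (array([343.5, 263.8]), [330, 253, 28, 23, 483])]
[0.6229 0.13   0.089 ] [(array([0.6318, 0.058 , 0.1311]), np.float64(0.1338)), (array([0.6259, 0.0939, 0.1062]), np.float64(0.0668)), (array([0.6234, 0.1299, 0.0875]), np.float64(0.0007))]
[0.6249 0.0605 0.089 ] [(array([0.6298, 0.0252, 0.1034]), np.float64(0.0694)), (array([0.6252, 0.0607, 0.0878]), np.float64(0.0003)), (array([0.6242, 0.0958, 0.0794]), np.float64(0.0684))]
[ 0.6283 -0.0108  0.089 ] [(array([ 0.629 , -0.0106,  0.0866]), np.float64(0.0003)), (array([0.6261, 0.025 , 0.0825]), np.float64(0.0715)), (array([0.6268, 0.0595, 0.0858]), np.float64(0.1404))]
```

Call:
move_arm:
  motion:
    - [[0.3, 0.1, 0.5], [-0.002, -0.001, 0.001], 1]
    - [[0.1, 0, 1], [0, 0, 0], 1]
    - [[0, 0, 1], [0, 0, 0], 1]
    - [[0, 0, 1], [0, 0, 0], 1]
    - [[0, 0, 0.9], [0, 0, 0], 1]
    - [[0, 0, 0.3], [0, 0, 0], 1]
    - [[0, 0, 0], [0, 0, 0], 1]

```text
time_s: 53.3
position: [0.6328, -0.2082, 0.0803]
tool_rot: [[-0.041, 0.999, 0.005], [0.999, 0.041, -0.001], [-0.001, 0.005, -1.0]]
ft_force: [0.3, 0.2, 1.1]
grip_width: 0.085
```

Run:
```python
from h import *
go((.6295,-.2205,.07))
```

```text
t 53.3 pos [ 0.6328 -0.2082  0.0803] yaw 2.34 F [0.3  0.17 1.08] g 0.085
units [-0.61 -0.19  0.51] turn [0.0026 0.0005 0.007 ]
```

Call:
move_arm:
  motion:
    - [[-0.5, -0.15, 0.3], [0.002, 0, 0.004], 1]
    - [[0, 0, 0], [0, 0, 0], 1]
    - [[0, 0, 0], [0, 0, 0], 1]

```text
time_s: 53.55
position: [0.6311, -0.2182, 0.0763]
tool_rot: [[-0.034, 0.999, 0.004], [0.999, 0.034, -0.002], [-0.003, 0.003, -1.0]]
ft_force: [0.6, 0.5, 0.1]
grip_width: 0.0851
```

Run:
```python
from h import *
go((.6295,-.2205,.07))
```

```text
t 53.55 pos [ 0.6311 -0.2182  0.0763] yaw 1.93 F [0.62 0.51 0.11] g 0.0851
units [-0.11 -0.09  0.31] turn [0.0016 0.0012 0.0035]
```

Call:
move_arm:
  motion:
    - [[-0.1, -0.07, 0.25], [0.001, 0.001, 0.002], 1]
    - [[0, 0, 0], [0, 0, 0], -1]
    - [[0, 0, 0], [0, 0, 0], -1]
    - [[0, 0, 0], [0, 0, 0], -1]
    - [[0, 0, 0], [0, 0, 0], -1]
    - [[0, 0, 0], [0, 0, 0], -1]
    - [[0, 0, 0], [0, 0, 0], -1]
    - [[0, 0, 0], [0, 0, 0], -1]
    - [[0, 0, 0], [0, 0, 0], -1]
  squeeze: 30

```text
time_s: 54.3
position: [0.6304, -0.2216, 0.0738]
tool_rot: [[-0.028, 1.0, 0.005], [1.0, 0.028, -0.003], [-0.003, 0.005, -1.0]]
ft_force: [-0.1, 0.0, -0.5]
grip_width: 0.0166
```

Run:
```python
from h import *
go((.6270,-.068,.075)); force(3)
```

```text
t 54.3 pos [ 0.6304 -0.2216  0.0738] yaw 1.61 F [-0.09  0.04 -0.53] g 0.0166
units [ 7.68  0.05 -0.08] turn [0.0023 0.0014 0.0009]
F mean [ 0.39 -0.22 -0.31] se [0.2  0.2  0.03]
```

Gripped on the knob. Slide +y, first ~6.2 units fast, then slow until felt.

Call:
move_arm:
  motion:
    - [[0.4, 0, 0], [0, 0, 0], -1]
    - [[0.7, 0, 0], [0, 0, 0], -1]
    - [[0.7, 0, 0], [0, 0, 0], -1]
    - [[0.7, 0, 0], [0, 0, 0], -1]
    - [[0.7, 0, 0], [0, 0, 0], -1]
    - [[0.7, 0, 0], [0, 0, 0], -1]
    - [[0.7, 0, 0], [0, 0, 0], -1]
    - [[0.5, 0, 0], [0, 0, 0], -1]
    - [[0.3, 0, 0], [0, 0, 0], -1]
    - [[0.2, 0, 0], [0, 0, 0], -1]

```text
time_s: 55.28
position: [0.6271, -0.0964, 0.0738]
tool_rot: [[-0.03, 1.0, 0.007], [1.0, 0.03, -0.004], [-0.004, 0.007, -1.0]]
ft_force: [1.1, -2.0, -0.7]
grip_width: 0.0171
```

Run:
```python
from h import *
go((.6270,-.068,.075))
```

```text
t 55.28 pos [ 0.6271 -0.0964  0.0738] yaw 1.73 F [ 1.14 -2.03 -0.72] g 0.0171
units [ 1.42  0.04 -0.06] turn [0.0033 0.0021 0.0019]
```

Call:
move_arm:
  motion:
    - [[0.25, 0, 0], [0, 0, 0], -1]
    - [[0.25, 0, 0], [0, 0, 0], -1]
    - [[0.2, 0, 0], [0, 0, 0], -1]
    - [[0.2, 0, 0], [0, 0, 0], -1]
    - [[0.12, 0, 0], [0, 0, 0], -1]

```text
time_s: 55.7
position: [0.6266, -0.0745, 0.0738]
tool_rot: [[-0.029, 1.0, 0.007], [1.0, 0.029, -0.004], [-0.005, 0.007, -1.0]]
ft_force: [1.3, -0.6, 0.5]
grip_width: 0.0169
```

Run:
```python
from h import *
go((.6270,-.068,.075))
```

```text
t 55.7 pos [ 0.6266 -0.0745  0.0738] yaw 1.68 F [ 1.29 -0.64  0.5 ] g 0.0169
units [ 0.33  0.03 -0.06] turn [0.0033 0.0022 0.0015]
```

Call:
move_arm:
  motion:
    - [[0.12, 0, 0], [0, 0, 0], -1]
    - [[0.12, 0, 0], [0, 0, 0], -1]
    - [[0.1, 0, 0], [0, 0, 0], -1]

```text
time_s: 55.95
position: [0.6264, -0.0676, 0.0738]
tool_rot: [[-0.029, 1.0, 0.007], [1.0, 0.029, -0.005], [-0.005, 0.007, -1.0]]
ft_force: [1.1, -6.7, -0.1]
grip_width: 0.0171
```

Run:
```python
from h import *
go((.6270,-.068,.075))
```

```text
t 55.95 pos [ 0.6264 -0.0676  0.0738] yaw 1.64 F [ 1.13 -6.66 -0.13] g 0.0171
units [-0.02  0.03 -0.06] turn [0.0034 0.0023 0.0012]
```

Call:
move_arm:
  motion:
    - [[0.04, 0, 0], [0, 0, 0], -1]
    - [[0, 0, 0], [0, 0, 0], -1]
    - [[0, 0, 0], [0, 0, 0], -1]
    - [[0, 0, 0], [0, 0, 0], -1]

```text
time_s: 56.28
position: [0.6264, -0.0673, 0.0738]
tool_rot: [[-0.028, 1.0, 0.007], [1.0, 0.028, -0.005], [-0.006, 0.007, -1.0]]
ft_force: [0.9, -1.2, 0.2]
grip_width: 0.0167
```

Run:
```python
from h import *
go((.6270,-.068,.075)); force(3)
```

```text
t 56.28 pos [ 0.6264 -0.0673  0.0738] yaw 1.62 F [ 0.92 -1.22  0.21] g 0.0167
units [-0.04  0.03 -0.06] turn [0.0034 0.0027 0.001 ]
F mean [ 1.13 -1.28  0.78] se [0.17 0.28 0.27]
```

Call:
move_arm:
  motion:
    - [[0, 0, 0], [0, 0, 0], 1]
    - [[0, 0, 0], [0, 0, 0], 1]
    - [[0, 0, 0], [0, 0, 0], 1]
    - [[0, 0, 0], [0, 0, 0], 1]
    - [[0, 0, -0.5], [0, 0, 0], 1]
    - [[0, 0, -1], [0, 0, 0], 1]
    - [[0, 0, -1], [0, 0, 0], 1]
    - [[0, 0, -1], [0, 0, 0], 1]
    - [[0, 0, -1], [0, 0, 0], 1]
    - [[0, 0, -1], [0, 0, 0], 1]
    - [[0, 0, -0.5], [0, 0, 0], 1]
    - [[0, 0, 0], [0, 0, 0], 1]

```text
time_s: 57.43
position: [0.6242, -0.0651, 0.2033]
tool_rot: [[-0.029, 1.0, 0.005], [1.0, 0.029, -0.003], [-0.003, 0.005, -1.0]]
ft_force: [-0.2, -0.5, -0.2]
grip_width: 0.0851
```

Call:
move_arm:
  motion:
    - [[0, -1, 0], [0, 0, 0], 1]
    - [[0, -1, 0], [0, 0, 0], 1]
    - [[0, -1, 0], [0, 0, 0], 1]
    - [[0, -1, 0], [0, 0, 0], 1]
    - [[0, -1, 0], [0, 0, 0], 1]
    - [[0, -1, 0], [0, 0, 0], 1]
    - [[0, -1, 0], [0, 0, 0], 1]
    - [[0, -1, 0], [0, 0, 0], 1]
    - [[0, -0.6, 0], [0, 0, 0], 1]
    - [[0, 0, 0], [0, 0, 0], 1]
    - [[0, 0, 0], [0, 0, 0], 1]

```text
time_s: 58.35
position: [0.4419, -0.0682, 0.2004]
tool_rot: [[-0.03, 1.0, 0.003], [1.0, 0.03, -0.001], [-0.001, 0.003, -1.0]]
ft_force: [1.0, 0.2, -0.3]
grip_width: 0.0851
```

Run:
```python
from h import *
go((.6270,-.068,.075)); force(3)
S=cam("scene","s16");T=cam("top","t16")
sb=[b for b in blobs(S,(4,130,70),(14,255,255),150,800)[0] if b[0][1]<300 and 100<b[0][0]<400]
for s in sb: print(s, plane(S,*s[0],.087).round(4),plane(S,*s[0],.085).round(4))
print([b[0] for b in blobs(T,(4,130,70),(14,255,255),150,800)[0]])
```

```text
t 58.35 pos [ 0.4419 -0.0682  0.2004] yaw 1.69 F [ 0.96  0.19 -0.25] g 0.0851
units [-0.25  9.23  6.29] turn [0.0013 0.0006 0.0016]
F mean [ 0.48 -0.03 -0.14] se [0.23 0.25 0.2 ]
(array([284.4, 255.6]), [272, 245, 28, 23, 462]) [ 0.629  -0.0093  0.087 ] [ 0.6277 -0.0095  0.085 ]
(array([314.1, 259.2]), [301, 248, 27, 24, 477]) [0.6246 0.0608 0.087 ] [0.6233 0.0606 0.085 ]
(array([343.5, 263.8]), [330, 253, 28, 24, 486]) [0.6231 0.1296 0.087 ] [0.6218 0.1296 0.085 ]
[array([271.3, 159.3]), array([213.2, 162.2]), array([242.1, 161.6]), array([400.5, 255.9]), array([361.7, 254.3])]
```

View pics/s16.png

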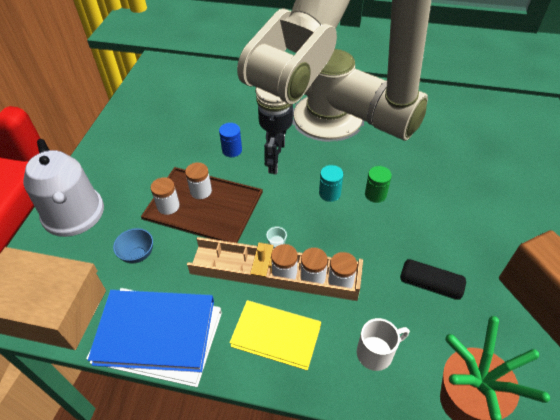

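View pics/t16.png

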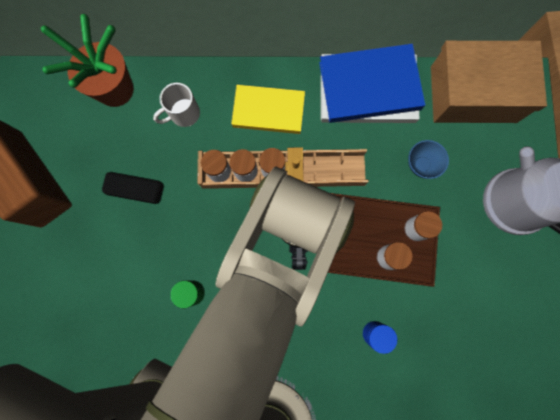

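Run:
```python
from h import *
S=cam("scene");T=cam("top")
ty=np.array([.10,.995]);tx=np.array([.995,-.10]);c=np.array([.449,-.281])
for s,t in (((164,187.5),(428.5,225)),((197.8,172),(399,256))):
    p,e=tri(S,s,T,t); d=p[:2]-c; print(p.round(4),e.round(4),"tray x,y",(d@tx).round(3),(d@ty).round(3))
cv2.imwrite("pics/f.png",np.hstack([cv2.resize(S["img"][230:300,180:370],None,fx=3,fy=4)[:, :420],cv2.resize(T["img"][140:200,190:300],None,fx=3,fy=4.6667)[:280]]))
```

```text
[ 0.4768 -0.3743  0.0804] 0.0072 tray x,y 0.037 -0.09
[ 0.4042 -0.3035  0.0805] 0.0068 tray x,y -0.042 -0.027
```

View pics/f.png

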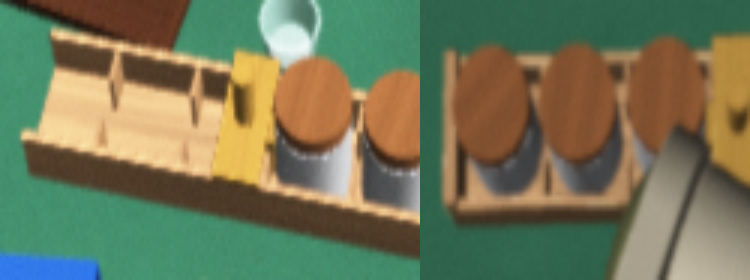

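All tins stand upright in place, the keeper is against the last tin, and the arm is clear. I'm handing the job in.

```bash
python3 -c "
from rig import job; print(job.close_job())"
```

```text
the job is handed in; nothing more can be done
None
```

The job is handed in at about 58 s. By my own checks it is complete, but `close_job()` gives no verdict.

**Keeper, first step:** I drew it back until it stopped, with 17 N felt at the stop.

**Weights and places:**

| Tin (start position, x, y in m) | Weight | Placed |
|---|---|---|
| (0.433, −0.044) | about 711 g | pocket 1 |
| (0.487, 0.064) | about 400 g | tray |
| (0.428, 0.156) | about 313 g | tray |
| (0.503, 0.241) | about 742 g | pocket 2 |
| (0.388, 0.326) | about 713 g | pocket 3 |

**Keeper, last step:** I slid it up to the pocket 3 tin, felt 6.7 N at the position I had worked out beforehand, and let go.

**Last checks:**
- **Rack tins:** they are upright within about 2 mm of my measured pocket centres. Before the keeper was slid up, their lids measured 8 mm above table height, so they sit on the rack floor. The keeper moved the last tin about 1 mm.
- **Tray tins:** they are well inside the tray, at (0.037, −0.090) and (−0.042, −0.027) m from its centre. The two views disagreed by about 7 mm there, because I picked those pixels by hand.
- **Bystanders:** they look unmoved in the pictures; I did not measure their positions.
- **Weights:** one tin read 742 g, slightly over the stated 720 g maximum, which fits the force noise. The 400 g tin falls in the range allowed in either place.
- **Contact on the way:** the tin bound for pocket 2 briefly touched its neighbour with about 5 N. I backed it off before lowering it.

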